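# Sort the inspection leftovers into wash tray, vial rack and tool tray

## Task

Clear up after the inspection by putting each loose thing with its kind. Nest the two loose domed covers, still dome down, in the cover that already lies in the wash tray, one in the other so that all three form one straight, fully seated stack; stand each of the two loose vials in an empty bay of its own in the vial rack, never tipping one over; and stand the loose loupe flat on the floor of the tool tray beside the tools already there.

Things in the scene. Friction and masses are not known exactly. Their poses are not given: they have to be found in the camera images.
- cover_a_mid (a point): loose dark grey plastic domed dish cover, 60 mm across, 31 mm high, lying dome down, mouth up: dome 49 mm across tapering to a flat 26 mm crown in the lower 18 mm, a ledge, then an upright skirt (outer 60, inner 54 mm) from 18 mm to the rim at 31 mm; grip it across the skirt. Point: its centre, 15.5 mm above the crown; z up. 30 to 55 g. The two loose covers are alike.
- cover_b_mid (a point): loose dark grey plastic domed dish cover, 60 mm across, 31 mm high, lying dome down, mouth up: dome 49 mm across tapering to a flat 26 mm crown in the lower 18 mm, a ledge, then an upright skirt (outer 60, inner 54 mm) from 18 mm to the rim at 31 mm; grip it across the skirt. Point: its centre, 15.5 mm above the crown; z up. 30 to 55 g. The two loose covers are alike.
- cover_nest_mid (a point): the cover already lying dome down, loose, on the wash tray floor near its middle; same shape and size as the loose ones. Point: its centre, 15.5 mm above its crown. A cover set in it has its dome in this mouth (2 mm play; the taper guides it from 8 mm off), its ledge on this rim, its centre 13 mm above this centre and its whole skirt above this rim; the next again 13 mm higher.
- vial_a_mid (a point): loose glass screw-cap vial standing on the bench, 22 mm diameter, 58 mm high, black cap from 46 mm up, brown filling. Point: its centre on the axis, 29 mm above its foot; z up. About 25 g. The two loose vials are alike.
- vial_b_mid (a point): loose glass screw-cap vial standing on the bench, 22 mm diameter, 58 mm high, black cap from 46 mm up, brown filling. Point: its centre on the axis, 29 mm above its foot; z up. About 25 g. The two loose vials are alike.
- loupe_mid (a point): the loose stand loupe: a black round magnifier standing on the bench, 38 mm diameter at the foot, 34 mm at the top, 36 mm high. Point: its centre on the axis, 18 mm above its foot; z up. About 50 g.
- wash_tray: open clear milky tray (lower half of a wafer box) with a domed cover in it, fixed; 177 mm along its x, 148 mm along its y, walls 46 mm high; inner floor 156 x 134 mm, 2 mm above the bench. Origin: centre of its underside, z up.
- vial_rack: grey open rack, fixed: four square bays in a row along its y; outside 42 (x) x 159 (y) x 22 mm high, walls and floor 3 mm. Bays 36 x 36 mm, centres at y = -58.5, -19.5, 19.5, 58.5 mm. Vials (58 mm high) stand fixed in the two end bays; the two middle bays are empty. Origin: centre of its underside, z up.
- tool_tray: open clear milky tray like the wash tray, but with tools in it; fixed; 177 mm along its x, 148 mm along its y, walls 46 mm high; inner floor 156 x 134 mm, 2 mm above the bench. Steel tweezers along its x (y = 45 to 57 mm) and a second loupe (at x = 46, y = 22 mm) are fixed in it; the half on its -y side is empty. Origin: centre of its underside, z up.
There are look-alikes about, which are no part of the job. What is shaped like the part that bears cover_a_mid but orange or pink is not meant.

How it is judged:
By the outcome, as a careful person would: the job done as asked, in the order asked, and still so for the second after the job is handed in, with the robot touching nothing.
It also fails if it takes over 134 s, if anything falls off the work surface, if the arm or the gripper's body presses on something with over 40 N, if the wrist force passes 120 N, or if a joint passes its speed limit or range.

## Robot

A 6-joint arm with a two-finger parallel gripper is mounted at the origin on a cart in front of the work surface, level with it; the furniture and walls round the work are solid. World frame = base frame: x ahead of the robot, y to its left, z up, the work surface at z = 0. Lengths are in mm, angles in rad, forces in N, time in s.
With the tool pointing down it reaches from about 275 to 1000 mm from the base axis. Payload 8.4 kg.
Tool frame: the origin (TCP) lies midway between the tips of the shut fingers; the grasp point (between the pads) lies 19 mm behind it; z points along the fingers, y is the line along which they close (so a half turn about z gives the same grasp; the last joint's range is limited). The gripper opens to 85 mm and grips with 20 to 120 N. Pads are 22 mm wide; open, the fingers measure 114 mm over their backs; the gripper's body (76 mm by 85 mm) begins 54 mm behind the grasp point. The pads swing forward as they close: fully open they stand 13 mm farther back than shut.
Start: joints at [1.29, 0.353, 1.633, -0, 1.155, -0.002], TCP at [172, 600.869, 231.281] pointing down, gripper open.
Joint ranges: [-2.63, 2.63], [-0.92, 2.1], [0.06, 2.66], [-1.3, 4.44], [0, 2.69], [-3.02, 3.02]. Speed limits (rad/s): [2.22, 2.22, 2.79, 3.14, 3.14, 3.14].

## Interface

Orientations are given as [roll, pitch, yaw] about the fixed x, y, z axes, in that order (R = Rz(yaw) Ry(pitch) Rx(roll)).
In Python, from rig import telemetry, optics, r gives the robot as it stands.
- The arm moves only by the tool play_rows, never from a script. Its arguments are lists of equal length, an entry for each row: "dp": the shift along the tool's x, y, z in units of 40 mm (1.0 is 40 mm), a list of three; "rot": the turn, a rotation vector about the tool's x, y, z in units of 6 degrees (1.0 is 6 degrees), a list of three. In form: {"dp": [[tx, ty, tz], ...], "rot": [[ax, ay, az], ...]}. A call has 1 to 5 rows; each row is the pose to reach, as a shift and turn from the pose commanded when the call began, along the tool's axes at that moment; what a row does not reach only later rows make up. A row lasts 1/12 s, in which the tool goes at most 41.7 mm and 7.16 degrees, less where a joint would pass 70% of its speed; a pose out of reach is approached as far as the arm can. A call with a gripper value outside its range is refused whole. "fingers" is the opening, from 0 (shut) to 1 (fully open), set as the call begins (left out, the last holds). The fingers move at their own pace and stop on an object; "grip_force" is the grip in N (left out, the last holds). Time passes only in rows, so rows that repeat a pose let the fingers close. It gives the time, the measured TCP pose, the force, the opening and the grip force at its end, in the units of the state.
- telemetry.sense(): the state, without advancing time (a new reading comes with each control period).
- optics.grab_frame(name): name is "scene" or "top" or "wrist"; returns a dict with "color" (384x512x3 uint8, red, green, blue), "mtx" (3x3 intrinsics, pixels), "R" (3x3) and "t" (3): a world point X has camera coordinates R X + t; the wrist camera has in their place "mount" (4x4, takes a point from camera to tool coordinates, whose origin is the TCP and whose axes are the flange's). Camera axes: x right, y down, z forward; pixel columns grow to the right and rows downward; lengths in mm; the calibration is good to about 2 mm. A picture is of the moment at which its call begins: read the wrist's pose just before it. There is no depth.
- r.sign_off(): hands the job in; it is judged then, once.
The state is a dict: "clock": time; "qpos": joint angles; "qvel": joint speeds; "joint_efforts": joint torques, N m; "eef_pos": TCP position; "tcp_rot": TCP orientation; "contact_force": force on the tool from outside, world axes, zero at the start; "wrist_torque": the same for the moment, N m; "opening": opening from 0.0 (shut) to 1.0 (fully open); "grasp_force": force on a finger pad.
Only numpy, scipy, OpenCV 4.12 (cv2) and the standard library are available. Lean on these libraries where they do the work, as an engineer would, in place of code of your own. Each camera call takes 0.05 s, during which the arm holds its last target. There are 200 camera calls.

## Working session

There is one attempt and no reset: what is moved stays moved. The work goes in short steps, Python scripts to look and compute and a tool call to move; the robot and the scene stay as the last step left them, time stands still between calls to the robot, and variables do not carry over. Pictures are saved under pics/ and viewed, at most 14 in all, crops included, and the job is handed in when it is done.

Besides the shell and the picture viewer there is one more tool, called after ">>>" by a JSON object that holds its "op" and its "data". play_rows: Moves the arm, as the interface text tells. Its arguments: {"type":"object","properties":{"dp":{"type":"array"},"rot":{"type":"array"},"fingers":{"type":"number"},"grip_force":{"type":"number"}},"required":["dp","rot"]}

```bash
mkdir -p pics; ls; python3 - <<'E'
from rig import telemetry, optics, r
import cv2, numpy as np
print(telemetry.sense())
for n in ["scene","top"]:
    f=optics.grab_frame(n); cv2.imwrite(f"pics/{n}0.png",cv2.resize(f["color"][:,:,::-1],(800,600)))
    np.savez(f"pics/{n}0.npz",**f); print(n,f["mtx"],f["R"],f["t"])
f=optics.grab_frame("wrist");print(f["mtx"],f["mount"])
cv2.imwrite("pics/w0.png",f["color"][:,:,::-1])
E
```

```text
pics
{'clock': 0.0, 'qpos': array([ 1.28959808e+00,  3.53655509e-01,  1.63416710e+00, -1.29722447e-05,
        1.15519284e+00, -2.39511205e-03]), 'qvel': array([ 0.00106313,  0.00110047, -0.00034783,  0.00015429, -0.00024196,
        0.00094646]), 'joint_efforts': array([-1.80972864e-03, -6.05269074e+01, -3.42062330e+01, -2.34484205e-04,
        9.73709277e-03,  7.88036303e-08]), 'eef_pos': array([171.86716834, 600.39119007, 230.54298061]), 'tcp_rot': array([-3.14016983e+00,  8.45270830e-06,  2.86279477e+00]), 'contact_force': array([-0.13427691,  0.3724587 ,  0.36766717]), 'wrist_torque': array([-0.04577482, -0.03345921, -0.00741899]), 'grasp_force': 0.0, 'opening': 0.999681485422801}
scene [[464.31549812   0.         255.77871489]
 [  0.         464.31549812 188.05276675]
 [  0.           0.           1.        ]] [[ 0.81771559 -0.57562171  0.00092625]
 [-0.31879901 -0.45421752 -0.83189761]
 [ 0.47927904  0.67996036 -0.55492838]] [-417.18598852  202.09996212 1287.03379475]
top [[431.9003715    0.         264.82736452]
 [  0.         431.9003715  188.25477465]
 [  0.           0.           1.        ]] [[ 0.01446807 -0.99988233  0.00509953]
 [-0.98939501 -0.01505312 -0.14446771]
 [ 0.14452748 -0.00295528 -0.98949637]] [-3.03074162e-01  5.00809530e+02  1.44156925e+03]
[[335.78288783   0.         256.12552426]
 [  0.         335.78288783 193.61998903]
 [  0.           0.           1.        ]] [[ 1.60879877e-06 -9.55657387e-01 -2.94480828e-01  7.57719261e+01]
 [ 9.99999999e-01 -8.55774971e-06  3.32350176e-05 -1.35340559e+00]
 [-3.42813833e-05 -2.94480828e-01  9.55657387e-01 -1.42408742e+02]
 [ 0.00000000e+00  0.00000000e+00  0.00000000e+00  1.00000000e+00]]
```

View pics/top0.png

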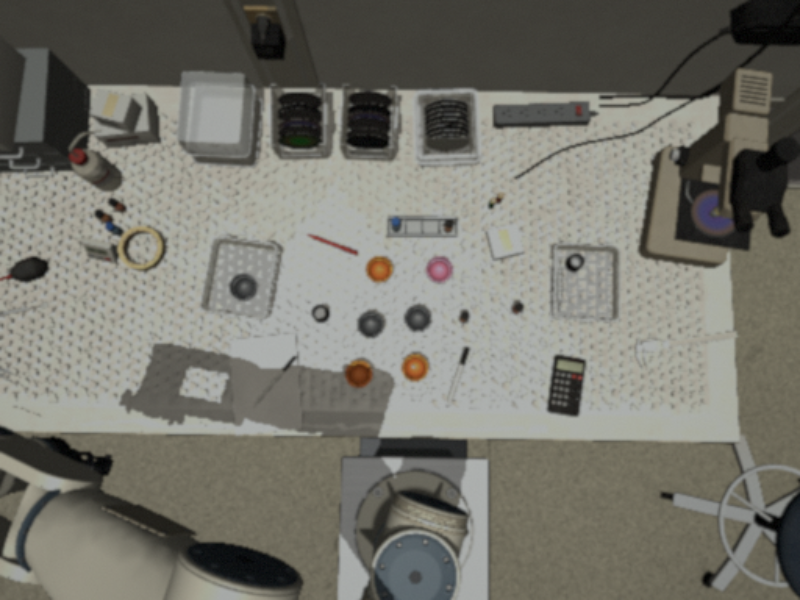

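View pics/scene0.png

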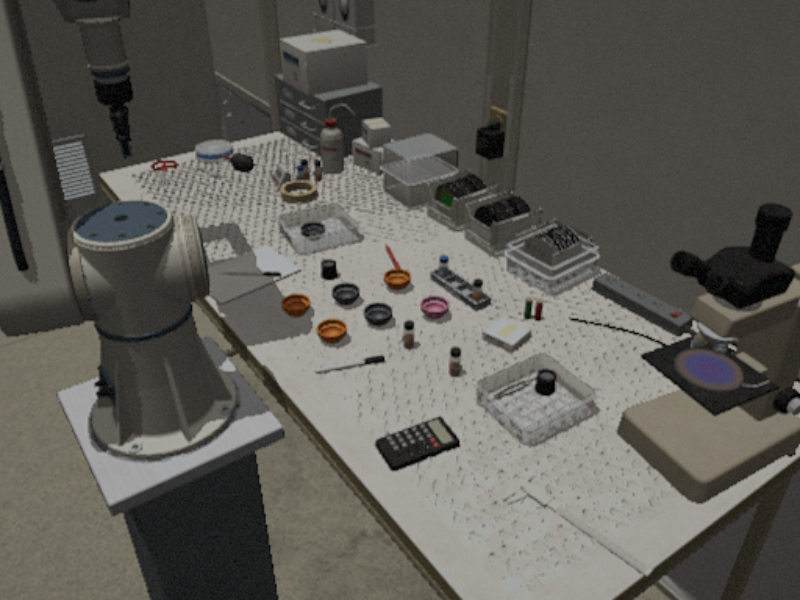

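```bash
cat > h.py <<'E'
import numpy as np, cv2
from scipy.spatial.transform import Rotation as Ro
def ray(f,uv,z):
    d=np.linalg.inv(f["mtx"])@np.array([uv[0],uv[1],1.]); 
    c=-f["R"].T@f["t"]; d=f["R"].T@d
    return c+d*(z-c[2])/d[2]
def proj(f,X):
    p=f["mtx"]@(f["R"]@np.asarray(X,float)+f["t"]); return p[:2]/p[2]
def wcam(f,s):
    # world->camera from mount and TCP pose
    T=np.eye(4); T[:3,:3]=Ro.from_euler("xyz",s["tcp_rot"]).as_matrix(); T[:3,3]=s["eef_pos"]
    W=np.linalg.inv(T@f["mount"]); return dict(mtx=f["mtx"],R=W[:3,:3],t=W[:3,3],color=f["color"])
def blobs(img,uv,rad,thr):
    g=img.max(2); m=np.zeros_like(g); u,v=map(int,uv)
    m[v-rad:v+rad,u-rad:u+rad]=(g[v-rad:v+rad,u-rad:u+rad]<thr)*255
    c,_=cv2.findContours(m,cv2.RETR_EXTERNAL,cv2.CHAIN_APPROX_NONE)
    return max(c,key=cv2.contourArea)
E
python3 - <<'E'
from h import *
f=dict(np.load("pics/top0.npz")); s=dict(np.load("pics/scene0.npz"))
seeds=dict(ca=(371,323,31),cb=(418,317,31),nest=(244,287,33),loupe=(320,313,36),va=(464,316,58),vb=(517,307,58))
for k,(u,v,z) in seeds.items():
    c=blobs(f["color"],(u*.64,v*.64),14,105); (x,y),r=cv2.minEnclosingCircle(c)
    print(k,x,y,r,cv2.contourArea(c),ray(f,(x,y),z).round(), proj(s,ray(f,(x,y),z)).round())
for n,(u,v) in dict(washTL=(216,240),washTR=(282,242),washBR=(272,317),washBL=(203,312),toolTL=(553,245),toolTR=(616,246),toolBR=(618,319),toolBL=(551,317)).items(): print(n,ray(f,(u*.64,v*.64),46).round())
for n,(u,v) in dict(rTL=(388,217),rTR=(457,217),rBR=(457,237),rBL=(388,237)).items(): print(n,ray(f,(u*.64,v*.64),22).round())
c=f["color"][135:215,180:400,::-1]; s2=s["color"][150:250,190:320,::-1]
cv2.imwrite("pics/crop0.png",np.vstack([cv2.resize(c,(770,280),interpolation=2),cv2.resize(s2,(770,592))[:320]]))
cv2.imwrite("pics/crop0.png",np.vstack([cv2.resize(c,(790,287),interpolation=2)]))
E
```

```text
ca 237.02174377441406 206.97825622558594 8.572094917297363 201.5 [436. 101.  31.] [220. 186.]
cb 267.0827941894531 203.18211364746094 8.403828620910645 193.0 [450.  -1.  31.] [241. 199.]
nest 155.38235473632812 183.5 8.74731731414795 208.0 [512. 383.  33.] [199. 146.]
loupe 205.19619750976562 200.13290405273438 5.617021560668945 84.0 [457. 210.  36.] [209. 168.]
va 297.0 202.5 3.6401548385620117 26.5 [ 451. -101.   58.] [259. 207.]
vb 330.5625 196.34375 3.690908908843994 30.0 [ 473. -214.   58.] [288. 223.]
washTL [613. 444.  46.]
washTR [611. 299.  46.]
washBR [445. 313.  46.]
washBL [453. 463.  46.]
toolTL [ 613. -298.   46.]
toolTR [ 613. -436.   46.]
toolBR [ 452. -436.   46.]
toolBL [ 454. -291.   46.]
rTL [677.  68.  22.]
rTR [680. -88.  22.]
rBR [634. -88.  22.]
rBL [631.  67.  22.]
```

View pics/crop0.png

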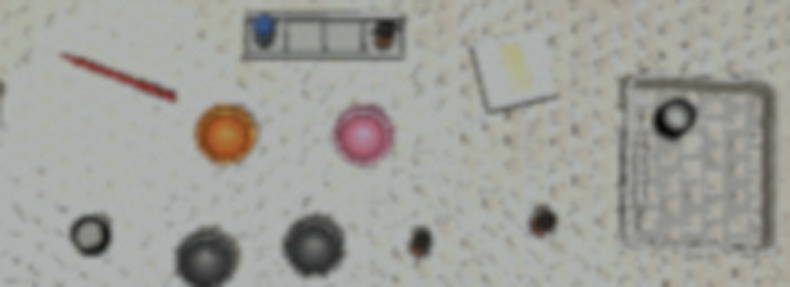

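>>> {"op": "play_rows", "data": {"dp": [[-9.78, -10.2, 0], [-9.78, -10.2, 0], [-9.78, -10.2, 0], [-9.78, -10.2, 0], [-9.78, -10.2, 0]], "rot": [[0, 0, 12.33], [0, 0, 12.33], [0, 0, 12.33], [0, 0, 12.33], [0, 0, 12.33]]}}

```text
clock: 0.57
eef_pos: [269.5, 414.7, 231.0]
tcp_rot: [-3.141, 0.0, 2.232]
contact_force: [-0.3, 0.2, -0.1]
opening: 1.0
grasp_force: 0.0
```

```bash
cat >> h.py <<'E'
def goto(s,xyz,yaw=None):
    R=Ro.from_euler("xyz",s["tcp_rot"]); d=R.inv().apply(np.array(xyz)-s["eef_pos"])/40
    yaw=s["tcp_rot"][2] if yaw is None else yaw
    rv=(R.inv()*Ro.from_euler("xyz",[np.pi,0,yaw])).as_rotvec()/np.radians(6)
    print("dp",d.round(3),"rot",rv.round(2),"rows",round(np.linalg.norm(d)*40/41.7,1))
E
python3 - <<'E'
from h import *; from rig import telemetry
s=telemetry.sense(); print(s["clock"],s["eef_pos"],s["tcp_rot"]); goto(s,(436,101,200),np.pi/2)
E
```

```text
0.5667 [269.50197908 414.73826879 231.01886485] [-3.14130262e+00  2.21308039e-04  2.23231558e+00]
dp [-8.746 -1.534  0.778] rot [-0.    0.    6.32] rows 8.5
```

>>> {"op": "play_rows", "data": {"dp": [[-8.75, -1.53, 0.5], [-8.75, -1.53, 0.5], [-8.75, -1.53, 0.5], [-8.75, -1.53, 0.5], [-8.75, -1.53, 0.5]], "rot": [[0, 0, 6.32], [0, 0, 6.32], [0, 0, 6.32], [0, 0, 6.32], [0, 0, 6.32]]}}

```text
clock: 0.98
eef_pos: [368.2, 231.6, 219.6]
tcp_rot: [3.141, -0.0, 1.607]
contact_force: [1.2, 0.4, -0.0]
opening: 0.999
grasp_force: 0.0
```

```bash
python3 - <<'E'
from h import *; from rig import telemetry
s=telemetry.sense(); print(s["clock"],s["eef_pos"],s["tcp_rot"]); goto(s,(436,101,200),np.pi/2)
E
```

```text
0.9833 [368.21135521 231.59901572 219.56796885] [ 3.14125972e+00 -1.40371870e-04  1.60701614e+00]
dp [-3.324  1.575  0.489] rot [ 0.   -0.    0.35] rows 3.6
```

>>> {"op": "play_rows", "data": {"dp": [[-3.32, 1.58, 0.49], [-3.32, 1.58, 0.49], [-3.32, 1.58, 0.49], [-3.32, 1.58, 0.49], [-3.32, 1.58, 0.49]], "rot": [[0, 0, 0.35], [0, 0, 0.35], [0, 0, 0.35], [0, 0, 0.35], [0, 0, 0.35]]}}

```text
clock: 1.4
eef_pos: [437.9, 99.9, 199.4]
tcp_rot: [-3.142, 0.001, 1.573]
contact_force: [-0.6, 0.8, 0.0]
opening: 1.0
grasp_force: 0.0
```

```bash
cat >> h.py <<'E'
def look(name):
    from rig import telemetry, optics
    s=telemetry.sense(); f=wcam(optics.grab_frame("wrist"),s)
    np.savez(f"pics/{name}.npz",**f); cv2.imwrite(f"pics/{name}.png",f["color"][:,:,::-1])
    print(s["clock"],s["eef_pos"].round(1),s["tcp_rot"].round(3),s["opening"]); return s,f
E
python3 - <<'E'
from h import *
s,f=look("w1")
for X in [(436,101,31),(450,-1,31)]: print(proj(f,X))
E
```

```text
1.4 [437.9  99.9 199.4] [-3.142e+00  1.000e-03  1.573e+00] 1.0001916776682025
[255.16041974 170.45177084]
[268.54192458 266.34965032]
```

View pics/w1.png

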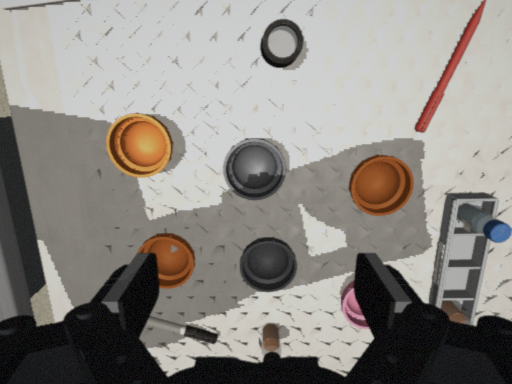

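```bash
python3 - <<'E'
from h import *
f=dict(np.load("pics/w1.npz"))
for uv,thr in [((255,168),100),((255,168),80),((267,264),50),((267,264),65)]:
    c=blobs(f["color"],uv,42,thr); h=cv2.convexHull(c); (x,y),a,_=cv2.fitEllipse(h); bx=cv2.boundingRect(c)
    print(thr,(x,y),a,bx,ray(f,(x,y),28).round(1))
c=blobs(f["color"],(282,43),35,60);print(cv2.boundingRect(c),ray(f,cv2.minEnclosingCircle(c)[0],30))
E
```

```text
100 (254.2080841064453, 171.2859344482422) (56.186065673828125, 59.47578811645508) (226, 142, 59, 58) [435.1  99.5  28. ]
80 (253.8670654296875, 171.7998504638672) (53.781593322753906, 57.93815994262695) (226, 145, 58, 55) [434.8  99.   28. ]
50 (267.83404541015625, 260.921142578125) (35.605613708496094, 41.68452453613281) (247, 248, 42, 32) [449.3   3.7  28. ]
65 (267.6108093261719, 264.0322570800781) (53.72906494140625, 55.5245246887207) (241, 238, 55, 53) [449.1   0.   28. ]
(261, 20, 41, 47) [457.20467713 212.2378206   30.        ]
```

>>> {"op": "play_rows", "data": {"dp": [[0.015, -0.06, 1], [0.015, -0.06, 2], [0.015, -0.06, 3], [0.015, -0.06, 3.8], [0.015, -0.06, 4.3]], "rot": [[0, 0, 0], [0, 0, 0], [0, 0, 0], [0, 0, 0], [0, 0, 0]], "fingers": 1.0, "grip_force": 25}}

```text
clock: 1.87
eef_pos: [432.0, 104.6, 25.3]
tcp_rot: [-3.138, 0.001, 1.577]
contact_force: [-0.6, -0.8, -0.4]
opening: 1.002
grasp_force: 0.0
```

>>> {"op": "play_rows", "data": {"dp": [[0, 0, 0.4], [0, 0, 0.6], [0, 0, 0.68], [0, 0, 0.68], [0, 0, 0.68]], "rot": [[0, 0, 0], [0, 0, 0], [0, 0, 0], [0, 0, 0], [0, 0, 0]]}}

```text
clock: 2.28
eef_pos: [434.6, 104.5, 1.5]
tcp_rot: [3.141, -0.0, 1.576]
contact_force: [0.6, 0.4, 0.5]
opening: 1.003
grasp_force: 0.0
```

>>> {"op": "play_rows", "data": {"dp": [[0, 0, 0], [0, 0, 0], [0, 0, 0], [0, 0, 0], [0, 0, 0]], "rot": [[0, 0, 0], [0, 0, 0], [0, 0, 0], [0, 0, 0], [0, 0, 0]], "fingers": 0.5}}

```text
clock: 2.7
eef_pos: [434.9, 104.2, 1.8]
tcp_rot: [3.14, -0.0, 1.576]
contact_force: [-1.1, 0.2, 7.6]
opening: 0.698
grasp_force: 25.2
```

```bash
python3 - <<'E'
from h import *
s,f=look("w2"); print(s["grasp_force"],s["contact_force"])
E
```

```text
2.7 [434.9 104.2   1.8] [ 3.14  -0.     1.576] 0.6983434778509775
25.235750377178192 [-1.14211754  0.19848778  7.61559983]
```

View pics/w2.png

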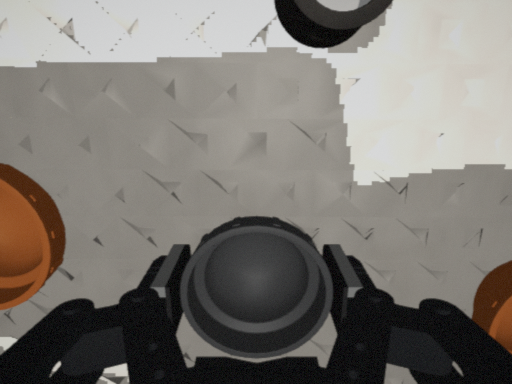

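```bash
python3 - <<'E'
from h import *
f=dict(np.load("pics/w2.npz"))
for uv in [(256,226),(256,352),(182,288),(333,288)]: print(ray(f,uv,31).round(1))
E
```

```text
[433.7 131.   31. ]
[433.9  75.   31. ]
[405.2 105.1  31. ]
[463.5 105.3  31. ]
```

>>> {"op": "play_rows", "data": {"dp": [[0, 0, -0.3], [0, 0, -1], [0, 0, -2], [0, 0, -3], [0, 0, -3]], "rot": [[0, 0, 0], [0, 0, 0], [0, 0, 0], [0, 0, 0], [0, 0, 0]], "grip_force": 30}}

```text
clock: 3.17
eef_pos: [438.2, 104.9, 127.5]
tcp_rot: [3.131, -0.002, 1.576]
contact_force: [2.1, 0.7, -0.4]
opening: 0.697
grasp_force: 33.4
```

>>> {"op": "play_rows", "data": {"dp": [[1, 0, -1], [2, 0, -2], [3, 0.2, -2], [4, 0.4, -2], [5, 0.6, -2]], "rot": [[0, 0, 0], [0, 0, 0], [0, 0, 0], [0, 0, 0], [0, 0, 0]]}}

```text
clock: 3.58
eef_pos: [454.0, 285.9, 202.5]
tcp_rot: [3.138, -0.002, 1.575]
contact_force: [0.8, 0.3, -0.8]
opening: 0.694
grasp_force: 33.3
```

>>> {"op": "play_rows", "data": {"dp": [[0.7, 0.2, 0], [0.7, 0.4, 0], [0.7, 0.6, 0], [0.7, 0.6, 0], [0.7, 0.6, 0]], "rot": [[0, 0, 0], [0, 0, 0], [0, 0, 0], [0, 0, 0], [0, 0, 0]]}}

```text
clock: 4.0
eef_pos: [477.1, 310.6, 199.8]
tcp_rot: [-3.141, 0.001, 1.575]
contact_force: [-0.2, -0.9, -0.4]
opening: 0.696
grasp_force: 33.3
```

```bash
python3 - <<'E'
from h import *
s,f=look("w3"); print(s["grasp_force"],s["contact_force"])
print(proj(f,(512,383,33)))
E
```

```text
4.0 [477.1 310.6 199.8] [-3.141e+00  1.000e-03  1.575e+00] 0.6955238246047092
33.32562132144972 [-0.17923225 -0.9011623  -0.36971267]
[297.27747236  92.19456841]
```

View pics/w3.png

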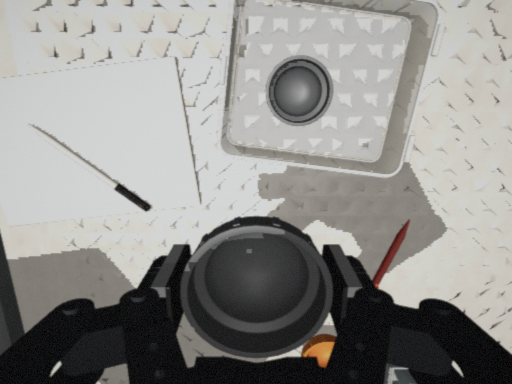

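```bash
python3 - <<'E'
from h import *; from rig import telemetry
f=dict(np.load("pics/w3.npz"))
for thr in (70,90,110):
    c=blobs(f["color"],(299,92),42,thr); (x,y),a,_=cv2.fitEllipse(cv2.convexHull(c)); print(thr,(x,y),a,cv2.boundingRect(c),ray(f,(x,y),31).round(1))
s=telemetry.sense(); print(s["eef_pos"])
E
```

```text
70 (297.03375244140625, 90.56253051757812) (47.010704040527344, 50.26546859741211) (274, 66, 47, 50) [512.  384.4  31. ]
90 (298.91583251953125, 90.3699951171875) (60.02389144897461, 64.30684661865234) (269, 59, 61, 64) [513.6 384.5  31. ]
110 (298.9817199707031, 90.37701416015625) (60.812042236328125, 64.73675537109375) (269, 59, 61, 64) [513.7 384.5  31. ]
[476.84936464 310.50246461 199.75256306]
```

>>> {"op": "play_rows", "data": {"dp": [[0.8, 0.4, 0], [1.6, 0.8, 0], [1.87, 0.93, 0.6], [1.87, 0.93, 1.4], [1.87, 0.93, 2.2]], "rot": [[0, 0, 0], [0, 0, 0], [0, 0, 0], [0, 0, 0], [0, 0, 0]]}}

```text
clock: 4.47
eef_pos: [514.6, 387.0, 111.7]
tcp_rot: [3.14, -0.001, 1.576]
contact_force: [0.3, -0.8, -1.1]
opening: 0.691
grasp_force: 33.3
```

>>> {"op": "play_rows", "data": {"dp": [[0, 0, 0.6], [0, 0, 1], [0, 0, 1], [0, 0, 1], [0, 0, 1]], "rot": [[0, 0, 0], [0, 0, 0], [0, 0, 0], [0, 0, 0], [0, 0, 0]]}}

```text
clock: 4.88
eef_pos: [514.6, 386.8, 73.3]
tcp_rot: [3.14, -0.001, 1.575]
contact_force: [-0.1, -0.5, -0.4]
opening: 0.69
grasp_force: 33.3
```

```bash
python3 - <<'E'
from h import *
s,f=look("w4"); print(proj(f,(513.6,384.3,33)))
a=np.hstack([f["color"][150:,130:390,::-1]]); cv2.imwrite("pics/w4c.png",cv2.resize(a,None,fx=2,fy=2))
E
```

```text
4.8833 [514.6 386.8  73.3] [ 3.140e+00 -1.000e-03  1.575e+00] 0.6900425525997228
[255.91693518 226.58194688]
```

View pics/w4.png

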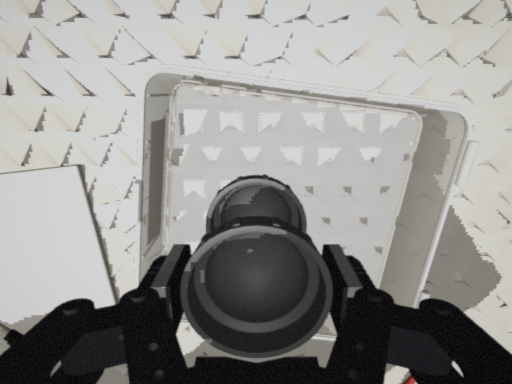

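>>> {"op": "play_rows", "data": {"dp": [[-0.035, -0.01, 0.4], [-0.035, -0.01, 0.8], [-0.035, -0.01, 1.1], [-0.035, -0.01, 1.25], [-0.035, -0.01, 1.32]], "rot": [[0, 0, 0], [0, 0, 0], [0, 0, 0], [0, 0, 0], [0, 0, 0]]}}

```text
clock: 5.35
eef_pos: [517.6, 387.6, 22.8]
tcp_rot: [3.134, -0.004, 1.576]
contact_force: [-2.7, -5.6, 43.2]
opening: 0.695
grasp_force: 48.3
```

>>> {"op": "play_rows", "data": {"dp": [[0, 0, 0.04], [0, 0, 0.07], [0, 0, 0.1], [0, 0, 0.12], [0, 0, 0.12]], "rot": [[0, 0, 0], [0, 0, 0], [0, 0, 0], [0, 0, 0], [0, 0, 0]]}}

```text
clock: 5.77
eef_pos: [517.7, 388.0, 22.3]
tcp_rot: [3.134, -0.005, 1.576]
contact_force: [-9.0, -8.4, 56.8]
opening: 0.701
grasp_force: 52.1
```

>>> {"op": "play_rows", "data": {"dp": [[0, 0, -0.08], [0, 0, -0.14], [0, 0, -0.18], [0, 0, -0.18], [0, 0, -0.18]], "rot": [[0, 0, 0], [0, 0, 0], [0, 0, 0], [0, 0, 0], [0, 0, 0]]}}

```text
clock: 6.18
eef_pos: [515.5, 386.8, 23.6]
tcp_rot: [3.138, -0.003, 1.576]
contact_force: [1.1, -1.0, 15.3]
opening: 0.693
grasp_force: 38.6
```

```bash
python3 - <<'E'
from h import *
s,f=look("w5"); print(s["contact_force"]); print(proj(f,(513.6,384.3,33)))
a=f["color"][150:,130:390,::-1]; cv2.imwrite("pics/w5c.png",cv2.resize(a,None,fx=2,fy=2))
E
```

```text
6.1833 [515.5 386.8  23.6] [ 3.138e+00 -3.000e-03  1.576e+00] 0.6929055131014236
[ 1.13591658 -0.95846093 15.26442947]
[254.14284957 269.79091306]
```

View pics/w5c.png

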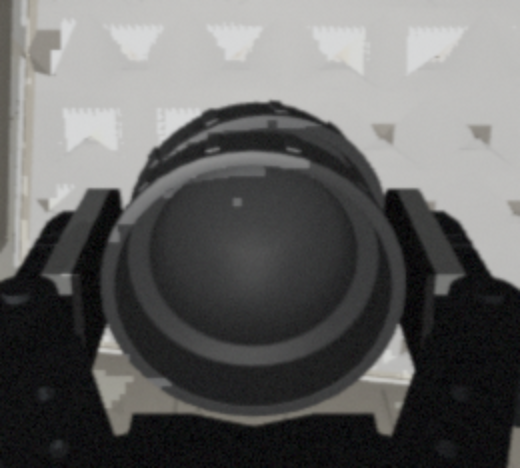

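>>> {"op": "play_rows", "data": {"dp": [[0, 0, -0.04], [0, 0, -0.04], [0, 0, -0.04], [0, 0, -0.04], [0, 0, -0.04]], "rot": [[0, 0, 0], [0, 0, 0], [0, 0, 0], [0, 0, 0], [0, 0, 0]], "fingers": 0.88}}

```text
clock: 6.65
eef_pos: [513.1, 385.3, 22.6]
tcp_rot: [-3.141, 0.001, 1.576]
contact_force: [-0.0, 0.6, 1.4]
opening: 0.878
grasp_force: 0.0
```

>>> {"op": "play_rows", "data": {"dp": [[0, 0, -0.5], [0, 0, -1], [0, 0, -2], [0, 0, -2.5], [0, 0, -2.5]], "rot": [[0, 0, 0], [0, 0, 0], [0, 0, 0], [0, 0, 0], [0, 0, 0]]}}

```text
clock: 7.07
eef_pos: [515.9, 387.3, 128.0]
tcp_rot: [3.136, -0.004, 1.576]
contact_force: [0.3, 0.9, -0.1]
opening: 0.883
grasp_force: 0.0
```

```bash
python3 - <<'E'
from h import *
s,f=look("w6"); print(s["contact_force"]); print(proj(f,(513.6,384.3,33)),proj(f,(513.6,384.3,46)))
cv2.imwrite("pics/w6c.png",cv2.resize(f["color"][100:340,110:400,::-1],None,fx=2,fy=2))
E
```

```text
7.0667 [515.9 387.3 128. ] [ 3.136 -0.004  1.576] 0.8829279217354317
[ 0.33571596  0.92579751 -0.1134877 ]
[253.60921406 199.13003833] [253.58761341 204.75828018]
```

View pics/w6c.png

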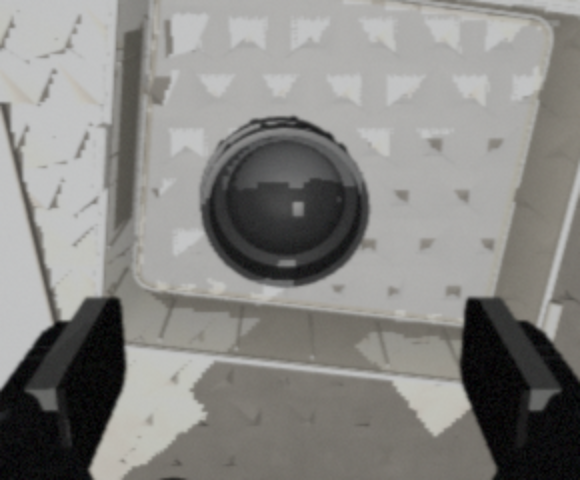

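>>> {"op": "play_rows", "data": {"dp": [[-1, -0.17, -0.3], [-2, -0.35, -0.3], [-3, -0.52, -0.3], [-4, -0.7, -0.3], [-5, -0.87, -0.3]], "rot": [[0, 0, 0], [0, 0, 0], [0, 0, 0], [0, 0, 0], [0, 0, 0]], "fingers": 1.0}}

```text
clock: 7.53
eef_pos: [478.0, 183.4, 133.6]
tcp_rot: [-3.139, 0.001, 1.577]
contact_force: [1.0, -0.7, -0.6]
opening: 1.002
grasp_force: 0.0
```

>>> {"op": "play_rows", "data": {"dp": [[-1, -0.17, 0], [-2, -0.35, 0], [-3, -0.52, 0], [-4, -0.7, 0], [-4.6, -0.8, 0]], "rot": [[0, 0, 0], [0, 0, 0], [0, 0, 0], [0, 0, 0], [0, 0, 0]]}}

```text
clock: 7.95
eef_pos: [446.4, -1.6, 133.8]
tcp_rot: [-3.138, 0.001, 1.575]
contact_force: [-0.3, 0.1, -0.2]
opening: 0.998
grasp_force: 0.0
```

>>> {"op": "play_rows", "data": {"dp": [[0, 0, 0.5], [0, 0, 0.5], [0, 0, 0.5], [0, 0, 0.5], [0, 0, 0.5]], "rot": [[0, 0, 0], [0, 0, 0], [0, 0, 0], [0, 0, 0], [0, 0, 0]]}}

```text
clock: 8.37
eef_pos: [449.0, 1.9, 115.3]
tcp_rot: [-3.141, -0.0, 1.577]
contact_force: [-0.3, 0.1, -0.2]
opening: 1.004
grasp_force: 0.0
```

```bash
python3 - <<'E'
from h import *
s,f=look("w7")
p=proj(f,(449,1,31)); print(p)
for thr in (50,60,70,80):
    c=blobs(f["color"],p,56,thr); (x,y),a,_=cv2.fitEllipse(cv2.convexHull(c)); print(thr,(x,y),a,cv2.boundingRect(c),ray(f,(x,y),29).round(1))
E
```

```text
8.3667 [449.    1.9 115.3] [-3.141 -0.     1.577] 1.0037895768509104
[257.50838725 200.42602273]
50 (258.0208435058594, 203.12265014648438) (70.68077087402344, 74.81177520751953) (221, 192, 75, 47) [449.4  -1.7  29. ]
60 (258.1833190917969, 197.08917236328125) (57.68321228027344, 61.77558135986328) (228, 169, 61, 58) [449.5   2.9  29. ]
70 (257.688720703125, 203.966796875) (73.08836364746094, 77.86448669433594) (219, 169, 78, 72) [449.2  -2.3  29. ]
80 (257.7781677246094, 201.7000732421875) (80.89234161376953, 81.88365173339844) (217, 161, 83, 81) [449.2  -0.6  29. ]
```

View pics/w7.png

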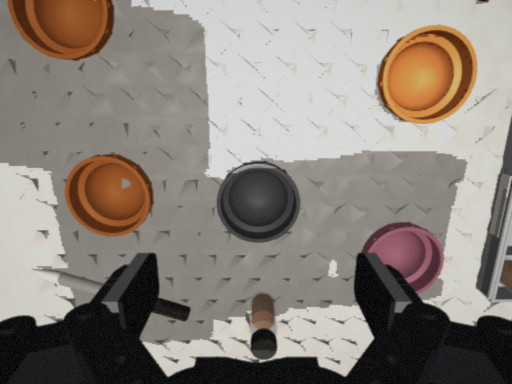

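>>> {"op": "play_rows", "data": {"dp": [[-0.06, 0.01, 0.8], [-0.06, 0.01, 1.6], [-0.06, 0.01, 2.3], [-0.06, 0.01, 2.65], [-0.06, 0.01, 2.76]], "rot": [[0, 0, 0], [0, 0, 0], [0, 0, 0], [0, 0, 0], [0, 0, 0]], "grip_force": 25}}

```text
clock: 8.83
eef_pos: [448.0, -0.6, 2.8]
tcp_rot: [-3.138, -0.0, 1.577]
contact_force: [0.6, 0.3, 0.9]
opening: 1.001
grasp_force: 0.0
```

>>> {"op": "play_rows", "data": {"dp": [[0, 0, 0], [0, 0, 0], [0, 0, 0], [0, 0, 0], [0, 0, 0]], "rot": [[0, 0, 0], [0, 0, 0], [0, 0, 0], [0, 0, 0], [0, 0, 0]]}}

```text
clock: 9.25
eef_pos: [450.0, -1.2, 5.7]
tcp_rot: [3.14, 0.0, 1.576]
contact_force: [0.4, 0.9, -0.0]
opening: 1.002
grasp_force: 0.0
```

>>> {"op": "play_rows", "data": {"dp": [[0, 0, 0], [0, 0, 0], [0, 0, 0], [0, 0, 0], [0, 0, 0]], "rot": [[0, 0, 0], [0, 0, 0], [0, 0, 0], [0, 0, 0], [0, 0, 0]], "fingers": 0.5}}

```text
clock: 9.67
eef_pos: [449.5, -1.3, 5.3]
tcp_rot: [3.141, 0.0, 1.576]
contact_force: [-1.8, 0.6, 10.8]
opening: 0.697
grasp_force: 24.5
```

```bash
python3 - <<'E'
from h import *
s,f=look("w8"); print(s["grasp_force"],s["contact_force"])
c=f["color"].max(2)
cv2.imwrite("pics/w8c.png",cv2.resize(f["color"][150:,130:390,::-1],None,fx=2,fy=2))
E
```

```text
9.6667 [449.5  -1.3   5.3] [3.141 0.    1.576] 0.6968687658414897
24.52511259354651 [-1.75032554  0.55988274 10.7536797 ]
```

View pics/w8c.png

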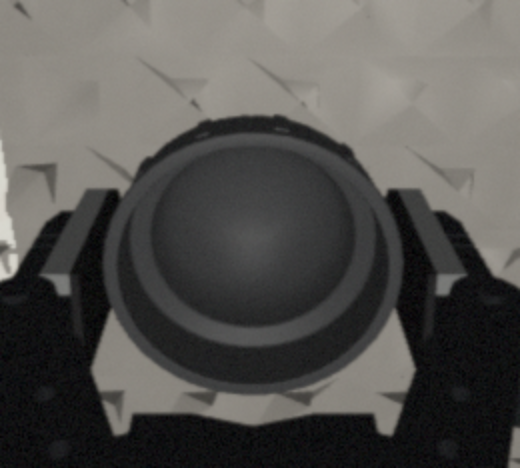

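```bash
python3 - <<'E'
from h import *
f=dict(np.load("pics/w8.npz"))
for uv in [(257,216),(257,346.5),(182.5,281),(331,281)]: print(ray(f,uv,31).round(1))
E
```

```text
[448.6  28.1  31. ]
[449.  -30.9  31. ]
[419.3   0.5  31. ]
[478.1   0.8  31. ]
```

>>> {"op": "play_rows", "data": {"dp": [[0, 0, -0.3], [0, 0, -1], [0, 0, -2], [0, 0, -3], [0, 0, -3.8]], "rot": [[0, 0, 0], [0, 0, 0], [0, 0, 0], [0, 0, 0], [0, 0, 0]], "grip_force": 30}}

```text
clock: 10.13
eef_pos: [449.2, -1.3, 159.2]
tcp_rot: [3.141, 0.0, 1.576]
contact_force: [2.7, -0.8, -0.6]
opening: 0.694
grasp_force: 32.7
```

>>> {"op": "play_rows", "data": {"dp": [[0.9, 0, -0.4], [1.9, 0, -0.8], [2.9, 0.2, -1.05], [3.9, 0.4, -1.05], [4.9, 0.6, -1.05]], "rot": [[0, 0, 0], [0, 0, 0], [0, 0, 0], [0, 0, 0], [0, 0, 0]]}}

```text
clock: 10.55
eef_pos: [472.5, 196.9, 200.0]
tcp_rot: [3.139, -0.001, 1.576]
contact_force: [1.1, -0.9, -0.1]
opening: 0.697
grasp_force: 32.7
```

>>> {"op": "play_rows", "data": {"dp": [[1, 0.1, 0], [2, 0.1, 0], [2.9, 0.1, 0], [2.9, 0.1, 0], [2.9, 0.1, 0]], "rot": [[0, 0, 0], [0, 0, 0], [0, 0, 0], [0, 0, 0], [0, 0, 0]]}}

```text
clock: 10.97
eef_pos: [475.0, 312.4, 198.3]
tcp_rot: [-3.141, 0.0, 1.579]
contact_force: [-0.2, -0.2, -0.3]
opening: 0.699
grasp_force: 32.7
```

>>> {"op": "play_rows", "data": {"dp": [[0, 0, 0], [0, 0, 0]], "rot": [[0, 0, 0], [0, 0, 0]]}}

```text
clock: 11.13
eef_pos: [475.3, 309.7, 198.5]
tcp_rot: [-3.141, 0.001, 1.575]
contact_force: [-0.5, -0.7, -0.3]
opening: 0.7
grasp_force: 32.7
```

```bash
python3 - <<'E'
from h import *
s,f=look("w9"); p=proj(f,(513.6,384.3,46)); print(p,s["grasp_force"])
for thr in (60,70,90,110):
    c=blobs(f["color"],p,46,thr); (x,y),a,_=cv2.fitEllipse(cv2.convexHull(c)); print(thr,(x,y),a,cv2.boundingRect(c),ray(f,(x,y),40).round(1))
E
```

```text
11.1333 [475.3 309.7 198.5] [-3.141e+00  1.000e-03  1.575e+00] 0.7003736852911385
[303.47465549  89.55010981] 32.70559305790812
60 (302.51031494140625, 88.82843017578125) (61.291683197021484, 66.06217956542969) (289, 56, 45, 65) [513.6 384.9  40. ]
70 (302.95440673828125, 88.42320251464844) (60.87080383300781, 66.15921783447266) (272, 56, 62, 67) [513.9 385.2  40. ]
90 (302.1797180175781, 88.86235046386719) (63.04039001464844, 67.62832641601562) (271, 56, 64, 67) [513.3 384.9  40. ]
110 (302.2103576660156, 88.80587768554688) (63.667423248291016, 68.02991485595703) (270, 55, 65, 68) [513.3 384.9  40. ]
```

>>> {"op": "play_rows", "data": {"dp": [[0.8, 0.4, 0], [1.6, 0.8, 0], [1.88, 0.97, 0.6], [1.88, 0.97, 1.4], [1.88, 0.97, 2.2]], "rot": [[0, 0, 0], [0, 0, 0], [0, 0, 0], [0, 0, 0], [0, 0, 0]]}}

```text
clock: 11.6
eef_pos: [515.3, 386.3, 110.6]
tcp_rot: [3.139, -0.002, 1.575]
contact_force: [0.4, -0.5, -1.7]
opening: 0.697
grasp_force: 32.7
```

>>> {"op": "play_rows", "data": {"dp": [[0, 0, 0.6], [0, 0, 1], [0, 0, 1], [0, 0, 1], [0, 0, 1]], "rot": [[0, 0, 0], [0, 0, 0], [0, 0, 0], [0, 0, 0], [0, 0, 0]]}}

```text
clock: 12.02
eef_pos: [514.9, 386.1, 72.1]
tcp_rot: [3.14, -0.001, 1.575]
contact_force: [0.0, 0.4, -0.4]
opening: 0.699
grasp_force: 32.7
```

>>> {"op": "play_rows", "data": {"dp": [[0, 0, 0], [0, 0, 0], [0, 0, 0]], "rot": [[0, 0, 0], [0, 0, 0], [0, 0, 0]]}}

```text
clock: 12.27
eef_pos: [514.6, 386.7, 72.0]
tcp_rot: [3.14, -0.001, 1.576]
contact_force: [-0.6, 0.2, -1.3]
opening: 0.697
grasp_force: 32.7
```

>>> {"op": "play_rows", "data": {"dp": [[-0.035, -0.01, 0.3], [-0.035, -0.01, 0.5], [-0.035, -0.01, 0.65], [-0.035, -0.01, 0.72], [-0.035, -0.01, 0.76]], "rot": [[0, 0, 0], [0, 0, 0], [0, 0, 0], [0, 0, 0], [0, 0, 0]]}}

```text
clock: 12.68
eef_pos: [514.3, 385.1, 39.9]
tcp_rot: [3.14, -0.0, 1.576]
contact_force: [2.6, -1.4, 5.3]
opening: 0.701
grasp_force: 34.9
```

>>> {"op": "play_rows", "data": {"dp": [[0, 0, 0.02], [0, 0, 0.04], [0, 0, 0.04], [0, 0, 0.04], [0, 0, 0.04]], "rot": [[0, 0, 0], [0, 0, 0], [0, 0, 0], [0, 0, 0], [0, 0, 0]]}}

```text
clock: 13.1
eef_pos: [514.7, 385.4, 39.6]
tcp_rot: [3.14, -0.001, 1.576]
contact_force: [3.6, 0.0, 4.4]
opening: 0.697
grasp_force: 35.0
```

>>> {"op": "play_rows", "data": {"dp": [[0, 0, -0.03], [0, 0, -0.03], [0, 0, -0.03], [0, 0, -0.03], [0, 0, -0.03]], "rot": [[0, 0, 0], [0, 0, 0], [0, 0, 0], [0, 0, 0], [0, 0, 0]], "fingers": 0.88}}

```text
clock: 13.52
eef_pos: [513.2, 384.8, 39.7]
tcp_rot: [-3.141, 0.0, 1.576]
contact_force: [-1.3, 0.9, 0.6]
opening: 0.881
grasp_force: 0.0
```

>>> {"op": "play_rows", "data": {"dp": [[0, 0, -0.4], [0, 0, -0.9], [-0.5, 0, -1.9], [-1, 0, -2.5], [-1, 0, -2.5]], "rot": [[0, 0, 0], [0, 0, 0], [0, 0, 0], [0, 0, 0], [0, 0, 0]]}}

```text
clock: 13.93
eef_pos: [515.9, 343.9, 145.1]
tcp_rot: [3.136, -0.003, 1.576]
contact_force: [1.2, 0.8, -0.4]
opening: 0.88
grasp_force: 0.0
```

>>> {"op": "play_rows", "data": {"dp": [[0, 0, 0], [0, 0, 0], [0, 0, 0]], "rot": [[0, 0, 0], [0, 0, 0], [0, 0, 0]]}}

```text
clock: 14.18
eef_pos: [513.1, 345.0, 138.7]
tcp_rot: [-3.14, 0.001, 1.576]
contact_force: [-0.1, 0.0, -1.1]
opening: 0.883
grasp_force: 0.0
```

```bash
python3 - <<'E'
from h import *; from rig import optics
s,f=look("w10"); 
for z in (33,46,59): print(proj(f,(513.5,384.9,z)))
a=cv2.resize(f["color"][30:280,130:400,::-1],(540,500))
t=optics.grab_frame("scene")["color"][125:175,165:235,::-1]
b=cv2.resize(t,(250,179),interpolation=2); b=np.vstack([b,np.zeros((321,250,3),np.uint8)])
cv2.imwrite("pics/w10c.png",np.hstack([a,b]))
E
```

```text
14.1833 [513.1 345.  138.7] [-3.140e+00  1.000e-03  1.576e+00] 0.8827275743407689
[258.56337561 138.52092959]
[258.66610666 141.0947312 ]
[258.78032215 143.95626163]
```

View pics/w10c.png

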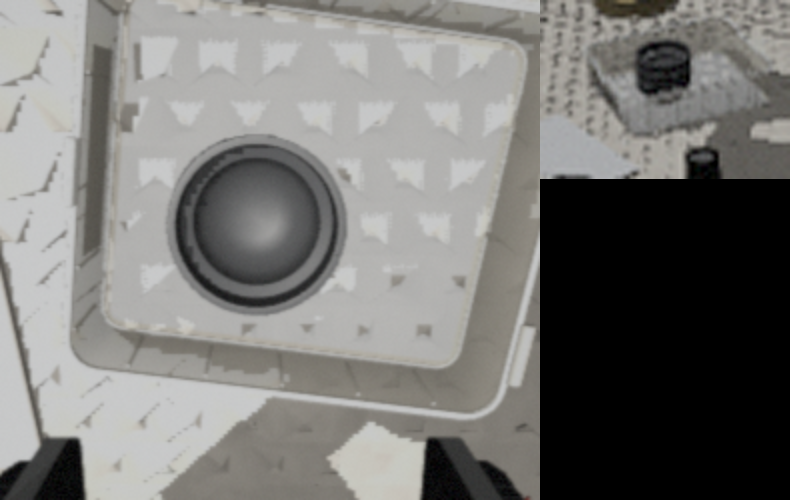

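```bash
python3 - <<'E'
from h import *
f=dict(np.load("pics/w10.npz"))
for thr in (100,110,120,130):
    c=blobs(f["color"],(258,142),52,thr); print(thr,cv2.fitEllipse(cv2.convexHull(c)),cv2.boundingRect(c))
for z in (59,65):
    a=np.array([proj(f,(513.5+30*np.cos(t),384.9+30*np.sin(t),z)) for t in np.linspace(0,6.28,60)]); print(z,np.ptp(a,0),a.mean(0))
t=dict(np.load("pics/top0.npz"))
for p in [(451,-101,58),(473,-214,58)]: print(p)
E
```

```text
100 ((257.79547119140625, 142.42620849609375), (81.47250366210938, 81.65583801269531), 55.27267074584961) (217, 102, 82, 82)
110 ((257.9209899902344, 142.42471313476562), (81.68730163574219, 82.1646499633789), 62.374935150146484) (217, 102, 83, 82)
120 ((258.02142333984375, 142.5050506591797), (82.19222259521484, 83.25062561035156), 89.02816772460938) (217, 102, 83, 82)
130 ((259.0572509765625, 143.57733154296875), (85.38340759277344, 88.47208404541016), 47.15523910522461) (216, 102, 87, 85)
59 [90.67337025 90.69131556] [259.51931519 143.07290938]
65 [93.07707097 92.98364989] [259.59623246 144.45793253]
(451, -101, 58)
(473, -214, 58)
```

>>> {"op": "play_rows", "data": {"dp": [[-1, -0.14, 0], [-2, -0.28, 0], [-3, -0.42, 0], [-4, -0.56, 0], [-5, -0.7, 0]], "rot": [[0, 0, 0], [0, 0, 0], [0, 0, 0], [0, 0, 0], [0, 0, 0]], "fingers": 1.0}}

```text
clock: 14.7
eef_pos: [485.8, 143.5, 139.0]
tcp_rot: [-3.14, 0.0, 1.577]
contact_force: [1.6, -0.3, 0.2]
opening: 0.997
grasp_force: 0.0
```

>>> {"op": "play_rows", "data": {"dp": [[-1, -0.14, 0], [-2, -0.28, 0], [-3, -0.42, 0], [-4, -0.56, 0], [-5, -0.7, 0]], "rot": [[0, 0, 0], [0, 0, 0], [0, 0, 0], [0, 0, 0], [0, 0, 0]]}}

```text
clock: 15.12
eef_pos: [459.1, -56.8, 139.3]
tcp_rot: [-3.141, -0.0, 1.577]
contact_force: [0.9, 0.1, -0.5]
opening: 1.002
grasp_force: 0.0
```

>>> {"op": "play_rows", "data": {"dp": [[-0.9, -0.15, 0], [-1.15, -0.15, 0], [-1.15, -0.15, 0], [-1.15, -0.15, 0], [-1.15, -0.15, 0]], "rot": [[0, 0, 0], [0, 0, 0], [0, 0, 0], [0, 0, 0], [0, 0, 0]]}}

```text
clock: 15.53
eef_pos: [454.2, -100.4, 139.5]
tcp_rot: [-3.141, -0.001, 1.577]
contact_force: [-1.0, 0.2, -0.0]
opening: 1.002
grasp_force: 0.0
```

>>> {"op": "play_rows", "data": {"dp": [[0, 0, 0], [0, 0, 0]], "rot": [[0, 0, 0], [0, 0, 0]]}}

```text
clock: 15.7
eef_pos: [454.3, -100.2, 139.8]
tcp_rot: [-3.141, -0.0, 1.578]
contact_force: [0.3, 1.8, -0.8]
opening: 1.002
grasp_force: 0.0
```

```bash
python3 - <<'E'
from h import *
s,f=look("w11"); p=proj(f,(451,-101,58)); print(p,proj(f,(451,-101,46)),proj(f,(451,-101,0)))
cv2.imwrite("pics/w11c.png",np.hstack([cv2.resize(f["color"][130:330,160:360,::-1],(400,400)),cv2.resize(f["color"][:,:,::-1],(400,300))[:,:].repeat(1,0) if 0 else cv2.copyMakeBorder(cv2.resize(f["color"][:,:,::-1],(400,300)),0,100,0,0,0)]))
E
```

```text
15.7 [ 454.3 -100.2  139.8] [-3.141 -0.     1.578] 1.0021897848796746
[252.85328439 201.44727035] [253.00720261 196.30038757] [253.48508958 180.32029036]
```

View pics/w11c.png

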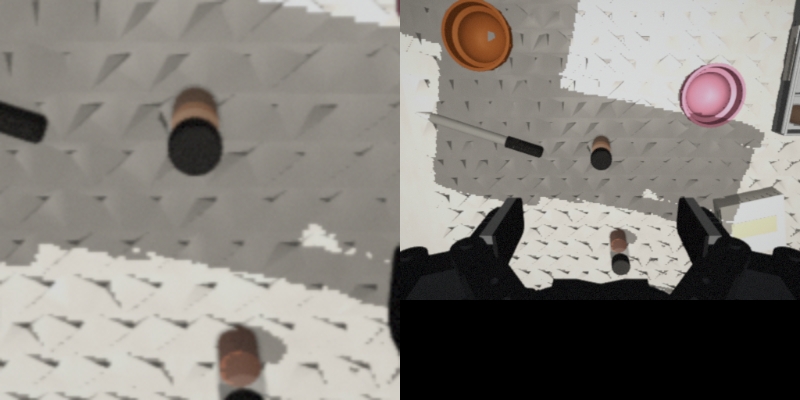

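```bash
python3 - <<'E'
from h import *
f=dict(np.load("pics/w11.npz"))
c=blobs(f["color"],(257,203),24,45); (x,y),r=cv2.minEnclosingCircle(c); print(x,y,r,cv2.boundingRect(c),ray(f,(x,y),58))
print(ray(f,(257,203.5),58),ray(f,(283,341),58))
b=f["color"]; hsv=cv2.cvtColor(b[160:215,230:285],cv2.COLOR_RGB2HSV)
m=((hsv[:,:,1]>80)&(hsv[:,:,2]>30)).astype(np.uint8); print(cv2.boundingRect(m))
# dark-walled rack, grey: rough positions of bay walls
E
```

```text
257.06610107421875 202.5950469970703 13.751245498657227 (245, 189, 25, 28) [ 453.97086097 -101.83018899   58.        ]
[ 453.92971853 -102.50348168   58.        ] [ 475.86998082 -219.59346834   58.        ]
(17, 15, 22, 20)
```

>>> {"op": "play_rows", "data": {"dp": [[-0.045, 0.01, 0.8], [-0.045, 0.01, 1.6], [-0.045, 0.01, 2.3], [-0.045, 0.01, 2.75], [-0.045, 0.01, 2.9]], "rot": [[0, 0, 0], [0, 0, 0], [0, 0, 0], [0, 0, 0], [0, 0, 0]], "grip_force": 20}}

```text
clock: 16.17
eef_pos: [452.9, -102.2, 21.5]
tcp_rot: [-3.138, -0.001, 1.577]
contact_force: [-1.0, 0.1, -0.1]
opening: 0.999
grasp_force: 0.0
```

>>> {"op": "play_rows", "data": {"dp": [[0, 0, 0], [0, 0, 0], [0, 0, 0], [0, 0, 0], [0, 0, 0]], "rot": [[0, 0, 0], [0, 0, 0], [0, 0, 0], [0, 0, 0], [0, 0, 0]], "fingers": 0.4}}

```text
clock: 16.58
eef_pos: [455.4, -103.4, 25.0]
tcp_rot: [3.14, 0.0, 1.576]
contact_force: [0.4, 0.5, -0.1]
opening: 0.402
grasp_force: 0.0
```

```bash
python3 - <<'E'
from h import *
s,f=look("w12")
hsv=cv2.cvtColor(f["color"],cv2.COLOR_RGB2HSV)
m=((hsv[:,:,1]>90)&(hsv[:,:,2]>30)).astype(np.uint8); m=cv2.morphologyEx(m,cv2.MORPH_OPEN,np.ones((5,5)))
print(cv2.connectedComponentsWithStats(m)[2])
for z in (0,20,46,58): print(z,proj(f,(453.9-11,-102,z)),proj(f,(453.9+11,-102,z)))
print(ray(f,(256,300),46))
E
```

```text
16.5833 [ 455.4 -103.4   25. ] [3.14  0.    1.576] 0.40178001849680245
[[     0      0    512    384 189674]
 [     0      0     48     82   2999]
 [   431     78     48     88    940]
 [   483     84     29     15    331]
 [   437    162     75     47   2160]
 [   237    238     38     27    504]]
0 [234.7704744  230.82428053] [275.51058271 230.99346095]
20 [232.34309388 247.41625193] [277.88301061 247.59712446]
46 [228.17746702 275.88972833] [281.95375477 276.08661677]
58 [225.70019992 292.82269146] [284.37424925 293.02667882]
[ 454.33970841 -113.39202144   46.        ]
```

>>> {"op": "play_rows", "data": {"dp": [[0, 0, 0], [0, 0, 0], [0, 0, 0], [0, 0, 0], [0, 0, 0]], "rot": [[0, 0, 0], [0, 0, 0], [0, 0, 0], [0, 0, 0], [0, 0, 0]], "fingers": 0.1}}

```text
clock: 17.05
eef_pos: [455.0, -103.4, 24.5]
tcp_rot: [3.141, 0.0, 1.576]
contact_force: [-0.2, -0.2, 7.7]
opening: 0.249
grasp_force: 20.7
```

>>> {"op": "play_rows", "data": {"dp": [[0, 0, -0.2], [0, 0, -0.8], [0, 0, -1.6], [0, 0, -2], [0, 0, -2]], "rot": [[0, 0, 0], [0, 0, 0], [0, 0, 0], [0, 0, 0], [0, 0, 0]]}}

```text
clock: 17.47
eef_pos: [456.8, -103.7, 107.6]
tcp_rot: [3.136, 0.001, 1.576]
contact_force: [1.1, 0.1, -0.5]
opening: 0.253
grasp_force: 20.1
```

```bash
python3 - <<'E'
from h import *
s,f=look("w13"); print(s["grasp_force"])
hsv=cv2.cvtColor(f["color"],cv2.COLOR_RGB2HSV)
m=((hsv[:,:,1]>90)&(hsv[:,:,2]>30)).astype(np.uint8); m=cv2.morphologyEx(m,cv2.MORPH_OPEN,np.ones((5,5)))
print(cv2.connectedComponentsWithStats(m)[2])
t=dict(np.load("pics/top0.npz"))
# rack in upper scene: refine with top frame edges
g=cv2.resize(t["color"],None,fx=4,fy=4,interpolation=cv2.INTER_CUBIC).max(2)
m=(g[520:640,960:1200]<105).astype(np.uint8)
m=cv2.morphologyEx(m,cv2.MORPH_CLOSE,np.ones((9,9)))
c=max(cv2.findContours(m,0,2)[0],key=cv2.contourArea); print(cv2.boundingRect(c),cv2.minAreaRect(c))
(cx,cy),_,_=cv2.minAreaRect(c); print(ray(t,((cx+960)/4,(cy+520)/4),20))
E
```

```text
17.4667 [ 456.8 -103.7  107.6] [3.136e+00 1.000e-03 1.576e+00] 0.25253870829166347
20.128973722457886
[[     0      0    512    384 186116]
 [    14      0    108     86   7604]
 [   384     82     76     84   2099]
 [   238    239     38     26    518]
 [   269    325     21     16    271]]
(161, 41, 49, 35) ((185.0, 58.0), (34.0, 48.0), 90.0)
[659.62259884 -65.92516411  20.        ]
```

>>> {"op": "play_rows", "data": {"dp": [[0.1, 0.8, -0.6], [0.3, 1.6, -1.2], [0.4, 2.5, -1.6], [0.5, 3.4, -2], [0.6, 4.3, -2]], "rot": [[0, 0, 0], [0, 0, 0], [0, 0, 0], [0, 0, 0], [0, 0, 0]]}}

```text
clock: 17.93
eef_pos: [629.2, -78.1, 186.3]
tcp_rot: [3.138, 0.0, 1.576]
contact_force: [1.0, 0.1, 0.4]
opening: 0.249
grasp_force: 20.1
```

>>> {"op": "play_rows", "data": {"dp": [[0, 0.6, 0], [0, 0.7, 0], [0, 0.7, 0], [0, 0.7, 0], [0, 0.7, 0]], "rot": [[0, 0, 0], [0, 0, 0], [0, 0, 0], [0, 0, 0], [0, 0, 0]]}}

```text
clock: 18.35
eef_pos: [652.7, -78.2, 182.9]
tcp_rot: [-3.139, -0.0, 1.576]
contact_force: [0.1, -0.1, -0.2]
opening: 0.249
grasp_force: 20.1
```

>>> {"op": "play_rows", "data": {"dp": [[0, 0, 0], [0, 0, 0]], "rot": [[0, 0, 0], [0, 0, 0]]}}

```text
clock: 18.52
eef_pos: [653.5, -78.3, 183.9]
tcp_rot: [-3.141, -0.0, 1.576]
contact_force: [0.4, 0.6, 0.8]
opening: 0.249
grasp_force: 20.1
```

```bash
python3 - <<'E'
from h import *
s,f=look("w14"); print(s["grasp_force"])
for dx,dy in [(0,0),(-21,79.5),(21,79.5),(21,-79.5),(-21,-79.5),(0,19.5),(0,-19.5)]: print(dx,dy,proj(f,(655.5+dx,-10+dy,22)).round(1))
im=cv2.resize(f["color"][:,:,::-1],(800,600),interpolation=2); cv2.imwrite("pics/w14b.png",im)
E
```

```text
18.5167 [653.5 -78.3 183.9] [-3.141 -0.     1.576] 0.2488378548365215
20.14132708311081
0 0 [260.   97.1]
-21 79.5 [234.6  -6.3]
21 79.5 [287.  -6.]
21 -79.5 [281.6 185.1]
-21 -79.5 [237.  184.8]
0 19.5 [260.2  73.3]
0 -19.5 [259.8 119.9]
```

View pics/w14b.png

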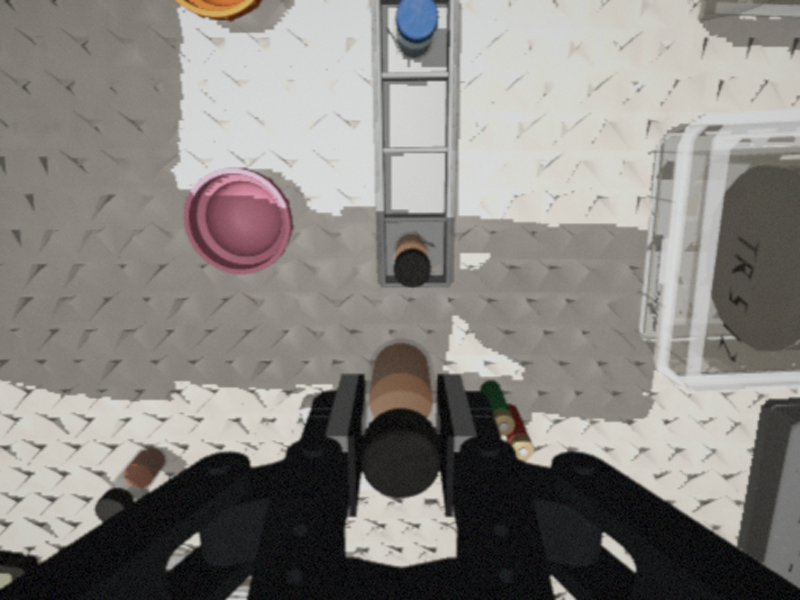

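```bash
python3 - <<'E'
from h import *
f=dict(np.load("pics/w14.npz")); k=1.5625
for n,(u,v) in dict(nearL=(380,285),nearR=(453,285),d1L=(380,215),d1R=(454,215),d2L=(377,150),d2R=(457,150),d3L=(375,75),d3R=(459,75)).items(): print(n,ray(f,(u/k,v/k),22).round(1))
# dark wall columns along rows
g=f["color"].mean(2)
for v in (75,115): print(v,g[v,232:300].astype(int).tolist())
for u in (250,262,275): print(u,g[35:190:1,u].astype(int).tolist())
E
```

```text
nearL [640.4 -87.1  22. ]
nearR [684.3 -86.9  22. ]
d1L [640.7 -45.2  22. ]
d1R [683.4 -45.   22. ]
d2L [639.2  -9.2  22. ]
d2R [683.8  -9.   22. ]
d3L [638.5  29.4  22. ]
d3R [683.4  29.6  22. ]
75 [215, 213, 215, 213, 216, 213, 201, 176, 168, 171, 179, 172, 134, 106, 126, 128, 136, 174, 207, 211, 210, 211, 210, 210, 210, 211, 210, 209, 209, 209, 209, 209, 209, 208, 209, 208, 207, 208, 207, 207, 207, 206, 207, 206, 205, 206, 206, 205, 205, 206, 204, 203, 186, 140, 123, 171, 186, 167, 153, 149, 137, 149, 182, 210, 212, 212, 213, 213]
115 [216, 216, 216, 217, 216, 216, 216, 202, 178, 171, 172, 177, 165, 129, 112, 124, 126, 134, 174, 205, 208, 209, 208, 209, 209, 208, 208, 209, 207, 207, 207, 208, 207, 208, 206, 207, 206, 206, 207, 206, 205, 206, 207, 204, 205, 205, 205, 205, 205, 203, 204, 200, 174, 104, 137, 176, 175, 167, 157, 144, 150, 183, 211, 215, 215, 216, 215, 215]
250 [210, 210, 210, 211, 210, 211, 210, 212, 212, 212, 208, 181, 180, 171, 140, 83, 68, 119, 141, 199, 207, 207, 207, 207, 207, 206, 208, 208, 208, 207, 208, 207, 208, 207, 208, 208, 207, 209, 206, 207, 207, 207, 20
[... 1356 characters left out ...]
 177, 184, 166, 110, 66, 102, 196, 205, 206, 205, 206, 207, 204, 206, 206, 206, 206, 208, 206, 206, 206, 206, 206, 207, 205, 206, 205, 207, 206, 206, 205, 206, 205, 207, 206, 205, 207, 205, 206, 206, 206, 206, 206, 207, 206, 207, 206, 202, 172, 184, 174, 147, 195, 205, 207, 205, 206, 206, 206, 204, 205, 207, 205, 206, 206, 206, 207, 206, 206, 204, 205, 206, 205, 206, 206, 206, 207, 205, 205, 205, 205, 204, 205, 205, 206, 205, 204, 205, 206, 200, 131, 72, 64, 103, 117, 107, 123, 126, 127, 126, 125, 127, 129, 128, 127, 130, 128, 128, 123, 94, 82, 97, 121, 125, 123, 122, 121, 126, 124, 123, 102, 93, 86, 85, 66, 74, 76, 75, 87, 88, 59, 55, 61, 59, 66, 103, 114, 119, 137, 138, 142, 139, 141, 138]
```

>>> {"op": "play_rows", "data": {"dp": [[0.8, 0.1, 0], [1.6, 0.2, 0], [2.21, 0.23, 0], [2.21, 0.23, 0.6], [2.21, 0.23, 1.4]], "rot": [[0, 0, 0], [0, 0, 0], [0, 0, 0], [0, 0, 0], [0, 0, 0]]}}

```text
clock: 18.98
eef_pos: [665.5, 12.0, 130.7]
tcp_rot: [3.135, -0.0, 1.578]
contact_force: [-0.3, -0.8, -1.3]
opening: 0.25
grasp_force: 20.1
```

>>> {"op": "play_rows", "data": {"dp": [[0, 0, 0.8], [0, 0, 1.5], [0, 0, 1.7], [0, 0, 1.7], [0, 0, 1.7]], "rot": [[0, 0, 0], [0, 0, 0], [0, 0, 0], [0, 0, 0], [0, 0, 0]]}}

```text
clock: 19.4
eef_pos: [663.6, 10.2, 60.8]
tcp_rot: [3.141, -0.0, 1.576]
contact_force: [1.0, 0.2, 0.8]
opening: 0.248
grasp_force: 20.1
```

>>> {"op": "play_rows", "data": {"dp": [[0, 0, 0], [0, 0, 0], [0, 0, 0]], "rot": [[0, 0, 0], [0, 0, 0], [0, 0, 0]]}}

```text
clock: 19.65
eef_pos: [664.3, 10.3, 61.7]
tcp_rot: [3.139, -0.0, 1.576]
contact_force: [-0.4, -0.2, -0.4]
opening: 0.249
grasp_force: 20.1
```

```bash
python3 - <<'E'
from h import *
s,f=look("w15")
# rack walls at top z22: scan row just above pads
g=f["color"].mean(2)
for X in [(640.7,11),(682.7,11),(661.7,30.8),(661.7,29.3-.0),(640.7,40),(682.7,40)]: print(X,proj(f,(*X,22)).round(1))
for v in (150,175): print(v,g[v,190:330:2].astype(int).tolist())
print(g[90:230:2,240].astype(int).tolist())
print(g[90:230:2,275].astype(int).tolist())
E
```

```text
19.65 [664.3  10.3  61.7] [ 3.139 -0.     1.576] 0.2491639734829306
(640.7, 11) [217.2 221.6]
(682.7, 11) [289.3 221.9]
(661.7, 30.8) [253.3 189.2]
(661.7, 29.3) [253.3 191.7]
(640.7, 40) [215.7 173.1]
(682.7, 40) [291.  173.5]
150 [198, 198, 198, 208, 216, 216, 217, 216, 216, 179, 173, 182, 173, 101, 57, 108, 126, 126, 180, 214, 193, 175, 116, 80, 44, 50, 56, 72, 80, 77, 76, 55, 49, 39, 39, 81, 100, 99, 103, 120, 127, 129, 129, 129, 126, 73, 125, 189, 160, 167, 143, 150, 214, 217, 216, 216, 215, 215, 215, 215, 213, 213, 213, 213, 214, 200, 147, 189, 210, 210]
175 [216, 216, 215, 205, 202, 214, 215, 216, 215, 207, 176, 181, 185, 152, 65, 66, 123, 124, 105, 124, 129, 130, 131, 131, 133, 138, 137, 132, 133, 135, 134, 134, 132, 134, 128, 130, 132, 133, 130, 93, 115, 129, 130, 130, 121, 68, 141, 191, 148, 161, 138, 144, 142, 144, 142, 141, 140, 140, 143, 144, 142, 133, 137, 141, 138, 137, 137, 139, 139, 137]
[215, 216, 216, 215, 216, 216, 216, 216, 216, 215, 216, 216, 168, 71, 165, 184, 149, 216, 216, 216, 217, 216, 195, 165, 87, 78, 97, 121, 116, 72, 50, 102, 131, 134, 133, 136, 139, 136, 132, 130, 134, 134, 135, 138, 135, 131, 130, 127, 129, 131, 110, 120, 123, 124, 125, 124, 127, 124, 124, 125, 123, 123, 123, 125, 125, 122, 123, 115, 109, 101]
[215, 216, 215, 215, 215, 216, 215, 215, 215, 216, 216, 215, 150, 80, 174, 184, 118, 201, 211, 211, 210, 209, 210, 211, 209, 157, 129, 131, 129, 130, 131, 128, 130, 127, 129, 130, 128, 129, 130, 131, 130, 128, 128, 126, 124, 57, 61, 60, 80, 123, 108, 126, 125, 127, 126, 125, 127, 125, 125, 125, 126, 124, 125, 126, 125, 124, 125, 124, 123, 113]
```

>>> {"op": "play_rows", "data": {"dp": [[0, -0.075, 0.15], [0, -0.075, 0.35], [0, -0.075, 0.55], [0, -0.075, 0.7], [0, -0.075, 0.8]], "rot": [[0, 0, 0], [0, 0, 0], [0, 0, 0], [0, 0, 0], [0, 0, 0]]}}

```text
clock: 20.12
eef_pos: [659.5, 10.3, 26.8]
tcp_rot: [-3.14, -0.0, 1.576]
contact_force: [-9.9, 0.0, 31.9]
opening: 0.25
grasp_force: 23.6
```

>>> {"op": "play_rows", "data": {"dp": [[0, 0, 0.02], [0, 0, 0.04], [0, 0, 0.04], [0, 0, 0.04], [0, 0, 0.04]], "rot": [[0, 0, 0], [0, 0, 0], [0, 0, 0], [0, 0, 0], [0, 0, 0]]}}

```text
clock: 20.53
eef_pos: [659.7, 10.3, 26.6]
tcp_rot: [-3.14, 0.0, 1.576]
contact_force: [-4.8, 0.3, 11.0]
opening: 0.247
grasp_force: 22.1
```

>>> {"op": "play_rows", "data": {"dp": [[0, 0, -0.02], [0, 0, -0.02], [0, 0, -0.02], [0, 0, -0.02], [0, 0, -0.02]], "rot": [[0, 0, 0], [0, 0, 0], [0, 0, 0], [0, 0, 0], [0, 0, 0]], "fingers": 0.5}}

```text
clock: 20.95
eef_pos: [660.1, 10.3, 26.8]
tcp_rot: [-3.141, -0.0, 1.576]
contact_force: [-0.0, -0.2, -0.4]
opening: 0.498
grasp_force: 0.0
```

>>> {"op": "play_rows", "data": {"dp": [[0, 0, -0.4], [0, 0, -1.2], [0, 0, -2], [0, 0, -3], [0, 0, -4]], "rot": [[0, 0, 0], [0, 0, 0], [0, 0, 0], [0, 0, 0], [0, 0, 0]]}}

```text
clock: 21.37
eef_pos: [659.5, 10.3, 188.1]
tcp_rot: [-3.14, -0.0, 1.576]
contact_force: [1.0, -0.7, -0.3]
opening: 0.498
grasp_force: 0.0
```

>>> {"op": "play_rows", "data": {"dp": [[-1.4, 0, 0], [-1.8, 0, 0], [-1.8, 0, 0], [-1.8, 0, 0], [-1.8, 0, 0]], "rot": [[0, 0, 0], [0, 0, 0], [0, 0, 0], [0, 0, 0], [0, 0, 0]], "fingers": 1.0}}

```text
clock: 21.78
eef_pos: [660.3, -61.5, 186.7]
tcp_rot: [-3.141, -0.0, 1.575]
contact_force: [0.4, -0.2, -0.5]
opening: 1.0
grasp_force: 0.0
```

```bash
python3 - <<'E'
from h import *
s,f=look("w16")
p=proj(f,(660,11,61)); print(p, proj(f,(660,11,3)))
c=blobs(f["color"],p,26,60); print(cv2.minEnclosingCircle(c),cv2.boundingRect(c)); x,y=cv2.minEnclosingCircle(c)[0]; print(ray(f,(x,y),58))
hsv=cv2.cvtColor(f["color"],cv2.COLOR_RGB2HSV)
m=((hsv[:,:,1]>90)&(hsv[:,:,2]>30)).astype(np.uint8); m=cv2.morphologyEx(m,cv2.MORPH_OPEN,np.ones((3,3)))
print(cv2.connectedComponentsWithStats(m)[2])
g=f["color"].mean(2)
for v in range(130,190,12): print(v,g[v,220:320:2].astype(int).tolist())
E
```

```text
21.7833 [660.3 -61.5 186.7] [-3.141 -0.     1.575] 0.9996671005133251
[257.57808223  92.30158036] [257.35036696  91.95993568]
((265.75, 96.25), 1.7678669691085815) (264, 95, 4, 4)
[666.36661914   8.08124876  58.        ]
[[     0      0    512    384 190537]
 [    93      0     76     36   2109]
 [   245     22     25     30    597]
 [   114    132     67     60   2917]
 [   250    172     15      8     71]
 [   302    258     26     38    377]]
130 [205, 205, 206, 206, 205, 207, 191, 163, 172, 89, 116, 123, 198, 199, 199, 198, 198, 198, 199, 199, 197, 199, 197, 195, 196, 196, 195, 194, 173, 146, 160, 140, 136, 201, 205, 205, 205, 203, 204, 206, 205, 206, 205, 204, 202, 203, 204, 203, 202, 204]
142 [138, 140, 142, 149, 144, 137, 131, 91, 99, 85, 116, 117, 119, 118, 118, 116, 115, 117, 117, 119, 117, 119, 118, 119, 116, 119, 119, 118, 97, 86, 111, 109, 139, 143, 143, 146, 146, 145, 146, 145, 142, 139, 140, 138, 139, 137, 139, 174, 202, 200]
154 [131, 133, 133, 132, 135, 133, 133, 94, 98, 90, 56, 60, 62, 65, 64, 63, 65, 65, 62, 57, 56, 60, 56, 58, 60, 59, 56, 59, 55, 86, 96, 100, 139, 141, 140, 141, 138, 137, 136, 138, 134, 133, 130, 126, 130, 134, 136, 131, 129, 129]
166 [141, 138, 141, 141, 140, 141, 126, 100, 94, 92, 95, 116, 117, 119, 116, 108, 86, 80, 76, 76, 101, 111, 117, 118, 114, 115, 116, 118, 98, 91, 97, 100, 120, 120, 107, 124, 197, 204, 204, 205, 206, 205, 201, 175, 191, 193, 135, 127, 127, 129]
178 [135, 136, 134, 134, 133, 133, 133, 109, 100, 101, 87, 117, 118, 110, 110, 97, 46, 32, 37, 44, 65, 96, 95, 99, 115, 117, 115, 116, 87, 94, 102, 111, 126, 128, 129, 128, 129, 130, 131, 130, 127, 126, 126, 128, 125, 127, 127, 125, 127, 127]
```

```bash
python3 - <<'E'
from h import *
f=dict(np.load("pics/w16.npz")); im=f["color"]
for v in range(50,140,5): print(v," ".join("%02x%02x%02x"%tuple(im[v,u]) for u in range(228,292,4)))
E
```

```text
50 c9cacb a4a5a3 4b4d4b 7c7d7c c6c7c6 606465 1f3348 3b5579 30425f 41464e 6c6c6b 797978 707270 aeafad 84827e cacbcb
55 c9cacb 9fa09f 5b5c59 7d7f7d c9cac9 b4b4b2 393f3c 3c3f42 343a3a 565754 777776 797a79 70706e b0b1af 82817b cbcccd
60 cbcccc a0a29f 5e5e5c 7f7f7e cbcccb cbcccb b6b8b5 c3c3c0 858582 7b7b7a 767675 797876 73716e b0b0ad 83807a cbcccc
65 cacccd 9b9c9b 6d6e6b 7d7e7d cccdcb cbccca cdcdca cac9c8 cbcbc8 cacac8 c8c8c6 c6c7c5 bbbbb8 ababaa 84827c cbcccc
70 c7c8c8 9fa19f 878a88 959795 969795 959794 969694 929291 919291 8b8d8a 8b8b89 8a8a89 848584 acabaa 827e78 cbcccc
75 cccccd a4a6a3 7b7c79 7c7d7b c2c3c0 c2c3c1 c3c3c0 c1c2bf c0c1be bfbfbc c8c9c7 c7c7c5 b3b4b2 aeafad 7f7b76 b9bbba
80 cbcccc a9aaa9 828481 797b78 cbccc9 ccccc9 bebdba b2b2b0 c2c3c0 c8c8c6 c7c8c6 c8c8c5 b2b3b0 adadab 898681 cbccc6
85 cdcdcd a9aaa8 858584 777977 cac9c7 464543 40403e 403d3b 474341 545450 c4c4c1 c4c4c2 b3b5b2 abacab 84807b cbccc7
90 cdcdce a5a4a3 8b8c8b 686768 676462 41413b 44423f 42403d 403e3b 423e3c 636261 777676 717370 a4a4a3 828079 cdcfca
95 cecece a7a8a7 90928e 787776 454442 44403e 3c3b38 3e3c39 423e3c
[... 277 characters left out ...]
cdc8
110 cdcdce b1b2b2 a3a4a1 767775 c9cac8 c9c9c7 c9c9c7 c9cac7 c8c8c5 bcbdba bcbbb8 bcbcba adadaa a1a19f 8f8b84 cdcec7
115 cbcccc afb0b0 aaabaa b3b3b1 b0b1ae b2b2b1 aeafad adaeac afb1af aeafad adaeab aeafac ababa9 9e9f9c 94908b cdcecd
120 cecfd0 bfbfc0 a8a9a7 747573 c6c6c3 c9c9c6 c8c9c6 c9c9c7 c8c8c6 c8c8c6 c5c6c4 c5c5c2 adaeab 9b9c9a 8f8d87 cdcecd
125 cecece c0c1bf abacaa 747572 c5c6c3 c9c9c6 c7c7c5 c9c9c6 c7c8c5 c5c6c4 c6c6c4 c4c5c2 aeafad a2a3a1 8a8780 cbccc9
130 cdcecd c0c0bf acadab 757473 c7c7c4 c8c9c6 c7c8c5 c8c9c6 c6c7c4 c6c7c4 c5c6c2 c4c4c2 aeaeac a1a09f 8d8a82 ced0ca
135 cecfcf bfc0c0 a9aaa7 757573 c4c5c2 c7c7c5 c7c8c6 c7c7c4 c5c6c3 c6c6c4 c6c6c4 c5c6c3 acadab 9f9f9d 908c86 cecfcd
```

>>> {"op": "play_rows", "data": {"dp": [[-0.6, -0.75, 0], [-1.2, -1.5, 0.2], [-1.8, -2.25, 0.4], [-2.4, -3, 0.6], [-3, -3.75, 0.8]], "rot": [[0, 0, 0], [0, 0, 0], [0, 0, 0], [0, 0, 0], [0, 0, 0]]}}

```text
clock: 22.25
eef_pos: [509.9, -182.1, 154.5]
tcp_rot: [-3.141, -0.0, 1.578]
contact_force: [0.5, -0.3, -0.5]
opening: 1.004
grasp_force: 0.0
```

>>> {"op": "play_rows", "data": {"dp": [[-0.6, -0.75, 0.2], [-0.86, -0.88, 0.35], [-0.86, -0.88, 0.35], [-0.86, -0.88, 0.35], [-0.86, -0.88, 0.35]], "rot": [[0, 0, 0], [0, 0, 0], [0, 0, 0], [0, 0, 0], [0, 0, 0]]}}

```text
clock: 22.67
eef_pos: [477.5, -216.4, 141.4]
tcp_rot: [3.141, -0.0, 1.577]
contact_force: [-0.2, -0.3, -0.4]
opening: 1.0
grasp_force: 0.0
```

>>> {"op": "play_rows", "data": {"dp": [[0, 0, 0], [0, 0, 0], [0, 0, 0]], "rot": [[0, 0, 0], [0, 0, 0], [0, 0, 0]]}}

```text
clock: 22.92
eef_pos: [477.0, -216.5, 141.3]
tcp_rot: [3.141, 0.0, 1.577]
contact_force: [0.1, 1.4, -0.1]
opening: 0.999
grasp_force: 0.0
```

```bash
python3 - <<'E'
from h import *
s,f=look("w17"); p=proj(f,(475,-217,58)); print(p)
for thr in (60,80,95):
    c=blobs(f["color"],p,30,thr); (x,y),r=cv2.minEnclosingCircle(c); print(x,y,r,cv2.boundingRect(c),ray(f,(x,y),58))
hsv=cv2.cvtColor(f["color"],cv2.COLOR_RGB2HSV)
m=((hsv[:,:,1]>90)&(hsv[:,:,2]>30)).astype(np.uint8); m=cv2.morphologyEx(m,cv2.MORPH_OPEN,np.ones((3,3)))
print(cv2.connectedComponentsWithStats(m)[2])
E
```

```text
22.9167 [ 477.  -216.5  141.3] [3.141 0.    1.577] 0.9990326320835321
[254.66198052 200.39991448]
255.3000030517578 203.5 13.997956275939941 (243, 190, 26, 28) [ 475.46523029 -219.31358031   58.        ]
255.07473754882812 203.51031494140625 14.637581825256348 (242, 189, 28, 30) [ 475.30541005 -219.32234192   58.        ]
255.91175842285156 203.5 14.78957462310791 (242, 189, 29, 30) [ 475.89937649 -219.31077847   58.        ]
[[     0      0    512    384 196522]
 [   249    180     18     11     86]]
```

>>> {"op": "play_rows", "data": {"dp": [[-0.07, -0.015, 0.8], [-0.07, -0.015, 1.6], [-0.07, -0.015, 2.3], [-0.07, -0.015, 2.77], [-0.07, -0.015, 2.92]], "rot": [[0, 0, 0], [0, 0, 0], [0, 0, 0], [0, 0, 0], [0, 0, 0]], "grip_force": 20}}

```text
clock: 23.38
eef_pos: [474.1, -218.9, 21.6]
tcp_rot: [-3.138, -0.002, 1.576]
contact_force: [0.1, 0.4, -0.5]
opening: 0.997
grasp_force: 0.0
```

>>> {"op": "play_rows", "data": {"dp": [[0, 0, 0], [0, 0, 0], [0, 0, 0], [0, 0, 0], [0, 0, 0]], "rot": [[0, 0, 0], [0, 0, 0], [0, 0, 0], [0, 0, 0], [0, 0, 0]], "fingers": 0.4}}

```text
clock: 23.8
eef_pos: [476.4, -220.3, 25.5]
tcp_rot: [3.14, 0.001, 1.576]
contact_force: [-0.5, 0.3, -0.4]
opening: 0.401
grasp_force: 0.0
```

>>> {"op": "play_rows", "data": {"dp": [[0, 0, 0], [0, 0, 0], [0, 0, 0], [0, 0, 0], [0, 0, 0]], "rot": [[0, 0, 0], [0, 0, 0], [0, 0, 0], [0, 0, 0], [0, 0, 0]], "fingers": 0.1}}

```text
clock: 24.22
eef_pos: [476.1, -220.2, 25.1]
tcp_rot: [3.14, 0.001, 1.576]
contact_force: [-1.4, 0.4, 7.9]
opening: 0.253
grasp_force: 21.6
```

>>> {"op": "play_rows", "data": {"dp": [[0, 0, -0.2], [0, 0, -0.8], [0, 0, -1.6], [0, 0, -2.6], [0, 0, -3.6]], "rot": [[0, 0, 0], [0, 0, 0], [0, 0, 0], [0, 0, 0], [0, 0, 0]]}}

```text
clock: 24.63
eef_pos: [474.7, -219.5, 169.9]
tcp_rot: [-3.14, -0.001, 1.576]
contact_force: [0.6, 0.3, -0.4]
opening: 0.248
grasp_force: 21.0
```

```bash
python3 - <<'E'
from h import *
s,f=look("w18"); print(s["grasp_force"])
hsv=cv2.cvtColor(f["color"],cv2.COLOR_RGB2HSV)
m=((hsv[:,:,1]>90)&(hsv[:,:,2]>30)).astype(np.uint8); m=cv2.morphologyEx(m,cv2.MORPH_OPEN,np.ones((5,5)))
print(cv2.connectedComponentsWithStats(m)[2])
E
```

```text
24.6333 [ 474.7 -219.5  169.9] [-3.140e+00 -1.000e-03  1.576e+00] 0.2484824804787797
21.02687180042267
[[     0      0    512    384 196073]
 [   239    236     37     20    495]
 [   114    292      5      8     40]]
```

>>> {"op": "play_rows", "data": {"dp": [[0.7, 0.65, 0], [1.4, 1.3, 0], [2.1, 2, 0], [2.8, 2.7, 0], [3.5, 3.4, 0]], "rot": [[0, 0, 0], [0, 0, 0], [0, 0, 0], [0, 0, 0], [0, 0, 0]]}}

```text
clock: 25.1
eef_pos: [611.8, -77.7, 169.0]
tcp_rot: [3.141, 0.0, 1.576]
contact_force: [0.7, -1.0, -0.1]
opening: 0.249
grasp_force: 21.0
```

>>> {"op": "play_rows", "data": {"dp": [[0.7, 0.7, 0], [1.25, 1.25, 0], [1.25, 1.25, 0], [1.25, 1.25, 0.8], [1.25, 1.25, 1.6]], "rot": [[0, 0, 0], [0, 0, 0], [0, 0, 0], [0, 0, 0], [0, 0, 0]]}}

```text
clock: 25.52
eef_pos: [662.3, -28.4, 105.8]
tcp_rot: [3.137, 0.0, 1.577]
contact_force: [0.4, 0.6, -1.6]
opening: 0.251
grasp_force: 21.0
```

>>> {"op": "play_rows", "data": {"dp": [[0, 0, 0.7], [0, 0, 0.9], [0, 0, 0.9], [0, 0, 0.9], [0, 0, 0.9]], "rot": [[0, 0, 0], [0, 0, 0], [0, 0, 0], [0, 0, 0], [0, 0, 0]]}}

```text
clock: 25.93
eef_pos: [661.9, -29.2, 70.4]
tcp_rot: [3.139, 0.0, 1.576]
contact_force: [-0.6, 0.1, 0.1]
opening: 0.249
grasp_force: 21.0
```

>>> {"op": "play_rows", "data": {"dp": [[0, 0, 0], [0, 0, 0]], "rot": [[0, 0, 0], [0, 0, 0]]}}

```text
clock: 26.1
eef_pos: [661.6, -29.1, 70.1]
tcp_rot: [3.139, 0.0, 1.576]
contact_force: [-1.1, 0.4, 0.3]
opening: 0.252
grasp_force: 21.0
```

```bash
python3 - <<'E'
from h import *
s,f=look("w19"); im=f["color"]
for y in (-8.5,-28): print(proj(f,(660.5,y,22)),proj(f,(639.5,y,22)),proj(f,(681.5,y,22)))
for v in (140,170,200): print(v,im[v,180:330:3].mean(1).astype(int).tolist())
for u in (240,278): print(u,im[120:240:3,u].mean(1).astype(int).tolist())
E
```

```text
26.1 [661.6 -29.1  70.1] [3.139 0.    1.576] 0.2518763996193453
[255.88469008 185.12550808] [220.21715292 184.97066327] [291.52030521 185.2802143 ]
[255.7213455  216.10980998] [221.06045398 215.97282169] [290.35209073 216.24667912]
140 [216, 216, 217, 217, 216, 216, 217, 216, 217, 216, 217, 215, 175, 179, 150, 66, 125, 134, 214, 205, 146, 77, 89, 117, 118, 116, 80, 66, 87, 113, 127, 126, 132, 201, 199, 90, 182, 156, 140, 178, 211, 211, 211, 211, 212, 211, 210, 210, 209, 210]
170 [215, 214, 140, 140, 140, 141, 143, 141, 141, 139, 144, 147, 129, 102, 112, 60, 119, 76, 63, 70, 69, 66, 65, 65, 68, 68, 69, 68, 68, 67, 58, 114, 124, 124, 122, 52, 108, 102, 115, 136, 137, 138, 140, 135, 135, 133, 136, 133, 135, 133]
200 [136, 137, 139, 139, 140, 141, 143, 139, 141, 142, 136, 138, 139, 100, 107, 88, 92, 122, 122, 123, 121, 122, 120, 124, 120, 121, 123, 122, 121, 120, 123, 124, 121, 124, 115, 59, 107, 107, 124, 135, 140, 140, 140, 140, 140, 138, 139, 140, 138, 135]
240 [121, 215, 215, 214, 215, 213, 177, 112, 101, 123, 68, 37, 68, 68, 64, 68, 75, 69, 67, 67, 36, 40, 87, 121, 121, 121, 121, 122, 121, 122, 122, 121, 123, 119, 119, 116, 107, 93, 68, 65]
278 [178, 207, 206, 207, 206, 205, 203, 151, 126, 126, 126, 125, 127, 126, 124, 125, 123, 126, 119, 58, 57, 110, 104, 120, 124, 123, 122, 120, 123, 122, 122, 119, 121, 120, 119, 120, 119, 83, 55, 58]
```

>>> {"op": "play_rows", "data": {"dp": [[0, -0.01, 0.3], [0, -0.01, 0.6], [0, -0.01, 0.8], [0, -0.01, 0.95], [0, -0.01, 1.02]], "rot": [[0, 0, 0], [0, 0, 0], [0, 0, 0], [0, 0, 0], [0, 0, 0]]}}

```text
clock: 26.57
eef_pos: [659.6, -28.9, 27.4]
tcp_rot: [-3.14, -0.0, 1.576]
contact_force: [-8.4, 0.7, 22.5]
opening: 0.249
grasp_force: 23.0
```

>>> {"op": "play_rows", "data": {"dp": [[0, 0, 0], [0, 0, 0.02], [0, 0, 0.04], [0, 0, 0.04], [0, 0, 0.04]], "rot": [[0, 0, 0], [0, 0, 0], [0, 0, 0], [0, 0, 0], [0, 0, 0]]}}

```text
clock: 26.98
eef_pos: [659.9, -28.9, 27.3]
tcp_rot: [-3.141, -0.0, 1.576]
contact_force: [-7.9, 0.5, 21.1]
opening: 0.246
grasp_force: 24.1
```

>>> {"op": "play_rows", "data": {"dp": [[0, 0, -0.03], [0, 0, -0.03], [0, 0, -0.03], [0, 0, -0.03], [0, 0, -0.03]], "rot": [[0, 0, 0], [0, 0, 0], [0, 0, 0], [0, 0, 0], [0, 0, 0]], "fingers": 0.5}}

```text
clock: 27.4
eef_pos: [659.9, -28.9, 26.5]
tcp_rot: [-3.141, -0.0, 1.576]
contact_force: [0.3, -0.4, -0.4]
opening: 0.5
grasp_force: 0.0
```

>>> {"op": "play_rows", "data": {"dp": [[0, 0, -0.4], [0, 0, -1.2], [0, 0, -2], [0, 0, -3], [0, 0, -4]], "rot": [[0, 0, 0], [0, 0, 0], [0, 0, 0], [0, 0, 0], [0, 0, 0]]}}

```text
clock: 27.82
eef_pos: [659.4, -28.9, 187.8]
tcp_rot: [-3.14, -0.0, 1.576]
contact_force: [1.6, -0.0, 0.1]
opening: 0.5
grasp_force: 0.0
```

>>> {"op": "play_rows", "data": {"dp": [[-1, 0, 0], [-1, 0, 0], [-1, 0, 0], [-1, 0, 0]], "rot": [[0, 0, 0], [0, 0, 0], [0, 0, 0], [0, 0, 0]], "fingers": 1.0}}

```text
clock: 28.15
eef_pos: [659.9, -68.9, 186.5]
tcp_rot: [-3.141, -0.0, 1.575]
contact_force: [0.9, 0.2, 0.2]
opening: 0.995
grasp_force: 0.0
```

```bash
python3 - <<'E'
from h import *
s,f=look("w20"); im=f["color"]
for y in (10.5,-28.7):
    p=proj(f,(659.5,y,61)); print(p)
    c=blobs(im,p,18,85); print(cv2.minEnclosingCircle(c),cv2.boundingRect(c),ray(f,cv2.minEnclosingCircle(c)[0],61).round(1))
goto(s,(457,211,140))
E
```

```text
28.15 [659.9 -68.9 186.5] [-3.141 -0.     1.575] 0.99521332270815
[257.49503002  82.81067045]
((256.4666748046875, 84.0), 12.509471893310547) (244, 72, 25, 25) [658.7   9.6  61. ]
[257.21354745 134.9062317 ]
((256.5, 141.5), 18.66825294494629) (239, 123, 36, 26) [659.  -33.9  61. ]
dp [ 7.02 -5.04  1.17] rot [-0.01 -0.    0.  ] rows 8.4
```

>>> {"op": "play_rows", "data": {"dp": [[0.7, -0.5, 0], [1.5, -1.05, 0], [2.3, -1.6, 0], [3.1, -2.2, 0], [3.9, -2.8, 0.2]], "rot": [[0, 0, 0], [0, 0, 0], [0, 0, 0], [0, 0, 0], [0, 0, 0]]}}

```text
clock: 28.62
eef_pos: [546.6, 88.5, 179.4]
tcp_rot: [3.141, -0.0, 1.576]
contact_force: [1.1, 0.3, 0.3]
opening: 0.995
grasp_force: 0.0
```

>>> {"op": "play_rows", "data": {"dp": [[0.8, -0.6, 0.3], [1.6, -1.2, 0.6], [2.4, -1.8, 0.9], [3.1, -2.24, 1], [3.1, -2.24, 1]], "rot": [[0, 0, 0], [0, 0, 0], [0, 0, 0], [0, 0, 0], [0, 0, 0]]}}

```text
clock: 29.03
eef_pos: [452.5, 213.7, 137.2]
tcp_rot: [-3.137, 0.0, 1.58]
contact_force: [-0.9, 0.4, 0.8]
opening: 1.001
grasp_force: 0.0
```

>>> {"op": "play_rows", "data": {"dp": [[0, 0, 0], [0, 0, 0], [0, 0, 0], [0, 0, 0]], "rot": [[0, 0, 0], [0, 0, 0], [0, 0, 0], [0, 0, 0]]}}

```text
clock: 29.37
eef_pos: [458.0, 209.3, 139.2]
tcp_rot: [3.141, -0.0, 1.575]
contact_force: [0.5, 0.9, 0.9]
opening: 1.004
grasp_force: 0.0
```

```bash
python3 - <<'E'
from h import *
s,f=look("w21"); im=f["color"]
p=proj(f,(457,211,36)); print(p)
for thr in (60,75,90):
    c=blobs(im,p,45,thr); h=cv2.convexHull(c); print(cv2.fitEllipse(h),cv2.boundingRect(c),ray(f,cv2.fitEllipse(h)[0],22).round(1))
for z,r in ((0,19),(36,17)): 
    a=np.array([proj(f,(457+r*np.cos(t),211+r*np.sin(t),z)) for t in np.linspace(0,6.28,60)]); print(z,a.min(0),a.max(0))
E
```

```text
29.3667 [458.  209.3 139.2] [ 3.141 -0.     1.575] 1.0041819680407649
[256.02006938 189.46028232]
((258.3631896972656, 180.8536376953125), (45.094974517822266, 52.603370666503906), 178.23141479492188) (237, 155, 44, 52) [458.9 214.1  22. ]
((258.19281005859375, 180.86094665527344), (45.87738037109375, 52.97807312011719), 0.8662680983543396) (237, 155, 44, 53) [458.7 214.1  22. ]
((258.1884765625, 180.9619598388672), (46.11587142944336, 53.41682434082031), 0.1616385132074356) (236, 155, 45, 53) [458.7 214.   22. ]
0 [234.05534013 155.98906286] [277.97618765 198.59141665]
36 [233.73521554 167.64842837] [278.31438578 210.42999373]
```

>>> {"op": "play_rows", "data": {"dp": [[0.07, 0.05, 0.8], [0.07, 0.05, 1.6], [0.07, 0.05, 2.4], [0.07, 0.05, 3.1], [0.07, 0.05, 3.4]], "rot": [[0, 0, 0], [0, 0, 0], [0, 0, 0], [0, 0, 0], [0, 0, 0]], "grip_force": 30}}

```text
clock: 29.83
eef_pos: [458.1, 211.3, 0.1]
tcp_rot: [-3.138, 0.002, 1.575]
contact_force: [-0.1, 0.3, 0.0]
opening: 0.998
grasp_force: 0.0
```

>>> {"op": "play_rows", "data": {"dp": [[0, 0, 0], [0, 0, 0], [0, 0, 0], [0, 0, 0], [0, 0, 0]], "rot": [[0, 0, 0], [0, 0, 0], [0, 0, 0], [0, 0, 0], [0, 0, 0]], "fingers": 0.6}}

```text
clock: 30.25
eef_pos: [460.2, 213.1, 4.3]
tcp_rot: [3.14, -0.001, 1.576]
contact_force: [-0.4, -0.3, -1.2]
opening: 0.598
grasp_force: 0.0
```

>>> {"op": "play_rows", "data": {"dp": [[0, 0, 0], [0, 0, 0], [0, 0, 0], [0, 0, 0], [0, 0, 0]], "rot": [[0, 0, 0], [0, 0, 0], [0, 0, 0], [0, 0, 0], [0, 0, 0]], "fingers": 0.25}}

```text
clock: 30.67
eef_pos: [459.9, 213.1, 4.2]
tcp_rot: [3.14, -0.001, 1.576]
contact_force: [-2.0, -1.0, 9.8]
opening: 0.401
grasp_force: 29.2
```

>>> {"op": "play_rows", "data": {"dp": [[0, 0, -0.2], [0, 0, -0.8], [0, 0, -1.6], [0, 0, -2.6], [0, 0, -3.6]], "rot": [[0, 0, 0], [0, 0, 0], [0, 0, 0], [0, 0, 0], [0, 0, 0]]}}

```text
clock: 31.08
eef_pos: [458.4, 212.5, 148.8]
tcp_rot: [-3.14, 0.001, 1.576]
contact_force: [1.1, -1.0, -0.4]
opening: 0.402
grasp_force: 30.1
```

```bash
python3 - <<'E'
from h import *
s,f=look("w22"); im=f["color"]; print(s["grasp_force"])
for v in (230,250,270,300): print(v,im[v,150:362:4].mean(1).astype(int).tolist())
goto(s,(533,-450,190))
E
```

```text
31.0833 [458.4 212.5 148.8] [-3.140e+00  1.000e-03  1.576e+00] 0.40242203612149957
30.133507894934155
230 [207, 204, 205, 207, 207, 206, 208, 206, 201, 207, 207, 205, 167, 192, 201, 204, 205, 206, 204, 24, 5, 19, 22, 22, 14, 16, 9, 6, 12, 20, 11, 6, 7, 11, 11, 126, 130, 132, 130, 130, 128, 130, 132, 131, 130, 127, 126, 126, 127, 126, 127, 130, 127]
250 [129, 208, 206, 207, 207, 206, 204, 205, 201, 161, 193, 194, 195, 63, 65, 63, 15, 15, 22, 8, 17, 19, 25, 26, 37, 42, 44, 29, 19, 18, 0, 10, 15, 16, 15, 11, 7, 5, 55, 60, 59, 195, 197, 199, 204, 205, 204, 202, 201, 198, 124, 122, 123]
270 [129, 130, 129, 202, 203, 201, 176, 172, 20, 16, 23, 55, 57, 58, 36, 15, 13, 28, 31, 25, 28, 85, 152, 166, 167, 157, 167, 167, 166, 168, 167, 157, 96, 30, 29, 25, 29, 17, 10, 32, 60, 58, 58, 17, 18, 14, 164, 202, 203, 203, 202, 201, 128]
300 [17, 5, 20, 18, 10, 12, 12, 14, 16, 16, 13, 15, 14, 13, 32, 6, 26, 27, 32, 13, 85, 113, 113, 115, 116, 115, 113, 114, 113, 114, 111, 113, 112, 90, 12, 34, 31, 24, 7, 39, 19, 17, 10, 20, 13, 9, 14, 14, 21, 13, 11, 12, 14]
dp [-16.572   1.773  -1.022] rot [-0.01  0.01 -0.  ] rows 16.0
```

>>> {"op": "play_rows", "data": {"dp": [[-0.8, 0.1, -0.4], [-1.7, 0.2, -0.8], [-2.7, 0.3, -1.2], [-3.7, 0.4, -1.28], [-4.7, 0.5, -1.28]], "rot": [[0, 0, 0], [0, 0, 0], [0, 0, 0], [0, 0, 0], [0, 0, 0]]}}

```text
clock: 31.55
eef_pos: [480.9, 23.4, 200.6]
tcp_rot: [3.138, -0.0, 1.577]
contact_force: [1.1, -0.2, -1.4]
opening: 0.4
grasp_force: 30.1
```

>>> {"op": "play_rows", "data": {"dp": [[-1, 0.12, 0], [-2, 0.24, 0], [-3, 0.36, 0], [-4, 0.48, 0], [-5, 0.6, 0]], "rot": [[0, 0, 0], [0, 0, 0], [0, 0, 0], [0, 0, 0], [0, 0, 0]]}}

```text
clock: 31.97
eef_pos: [505.1, -176.9, 199.1]
tcp_rot: [3.141, 0.0, 1.576]
contact_force: [0.9, 0.8, -1.1]
opening: 0.404
grasp_force: 30.1
```

>>> {"op": "play_rows", "data": {"dp": [[-1, 0.15, 0], [-2, 0.3, 0], [-3, 0.45, 0], [-4, 0.6, 0], [-5, 0.75, 0]], "rot": [[0, 0, 0], [0, 0, 0], [0, 0, 0], [0, 0, 0], [0, 0, 0]]}}

```text
clock: 32.38
eef_pos: [536.1, -376.7, 198.9]
tcp_rot: [3.141, 0.0, 1.576]
contact_force: [1.0, 0.9, -1.2]
opening: 0.401
grasp_force: 30.1
```

>>> {"op": "play_rows", "data": {"dp": [[-0.6, 0, 0], [-0.6, 0, 0], [-0.6, 0, 0], [-0.6, 0, 0], [-0.6, 0, 0]], "rot": [[0, 0, 0], [0, 0, 0], [0, 0, 0], [0, 0, 0], [0, 0, 0]]}}

```text
clock: 32.8
eef_pos: [536.4, -397.5, 198.5]
tcp_rot: [-3.141, -0.001, 1.577]
contact_force: [0.1, 0.1, -0.7]
opening: 0.404
grasp_force: 30.1
```

```bash
python3 - <<'E'
from h import *
s,f=look("w23"); im=f["color"]; print(s["grasp_force"])
for X in [(579,-343,38),(533,-365,2),(533,-400,2),(455,-365,2),(611,-365,2),(533,-432,2),(444.5,-365,46),(621.5,-365,46),(533,-439,46)]: print(X,proj(f,X).round(1))
p=proj(f,(579,-343,38)); 
for thr in (50,60,75):
    c=blobs(im,p,30,thr); print(cv2.boundingRect(c),ray(f,cv2.fitEllipse(cv2.convexHull(c))[0],22).round(1))
for v in (130,150,170,190): print(v,im[v,120:400:4].mean(1).astype(int).tolist())
for u in (200,256,300): print(u,im[40:240:4,u].mean(1).astype(int).tolist())
E
```

```text
32.8 [ 536.4 -397.5  198.5] [-3.141e+00 -1.000e-03  1.577e+00] 0.40449148080414266
30.135613422025926
(579, -343, 38) [306.1 113.9]
(533, -365, 2) [253.9 133.7]
(533, -400, 2) [253.8 167.9]
(455, -365, 2) [176.  133.2]
(611, -365, 2) [331.8 134.2]
(533, -432, 2) [253.7 197.4]
(444.5, -365, 46) [152.5 139.3]
(621.5, -365, 46) [354.6 140.5]
(533, -439, 46) [253.3 218.8]
(286, 102, 42, 41) [ 581.8 -351.4   22. ]
(286, 102, 42, 41) [ 581.9 -351.5   22. ]
(286, 102, 42, 41) [ 582.  -351.5   22. ]
130 [209, 190, 215, 214, 213, 214, 213, 169, 216, 210, 188, 150, 155, 132, 165, 176, 190, 188, 189, 201, 192, 192, 192, 194, 193, 194, 192, 191, 191, 192, 191, 191, 192, 193, 193, 193, 193, 196, 194, 195, 194, 194, 48, 30, 152, 205, 203, 204, 202, 125, 97, 50, 187, 190, 141, 142, 145, 151, 212, 150, 146, 144, 144, 143, 144, 141, 139, 137, 139, 176]
150 [211, 211, 210, 211, 211, 209, 209, 209, 209, 208, 214, 135, 153, 150, 152, 173, 189, 190, 190, 189, 189, 190, 191, 190, 189, 190, 190, 189, 190, 190, 192, 190, 190, 191, 190, 191, 192, 191, 189, 192, 191, 191, 192, 192, 191, 191, 191, 190, 190, 19
[... 863 characters left out ...]
191, 187, 155, 133, 130, 129, 142, 189, 193, 192, 193, 192, 192, 190, 211, 197, 206, 207, 201, 191, 192, 203, 210, 211, 193, 215, 214, 206, 211, 189, 187, 206, 122, 126, 168, 172, 204, 209, 207, 212, 189]
256 [134, 138, 141, 140, 144, 206, 152, 129, 173, 192, 186, 194, 148, 137, 140, 141, 190, 191, 191, 192, 191, 192, 191, 193, 136, 139, 136, 191, 192, 192, 192, 192, 189, 190, 190, 126, 206, 212, 191, 192, 194, 187, 124, 137, 17, 20, 12, 18, 3, 5]
300 [213, 212, 150, 141, 139, 150, 208, 121, 120, 131, 188, 191, 169, 179, 191, 190, 7, 24, 55, 178, 178, 184, 202, 198, 61, 37, 136, 192, 195, 172, 212, 177, 188, 191, 146, 135, 134, 162, 190, 193, 191, 182, 123, 130, 133, 168, 206, 211, 214, 211]
```

>>> {"op": "play_rows", "data": {"dp": [[-0.11, -0.46, 0.7], [-0.11, -0.46, 1.5], [-0.11, -0.46, 2.4], [-0.11, -0.46, 3.2], [-0.11, -0.46, 3.9]], "rot": [[0, 0, 0], [0, 0, 0], [0, 0, 0], [0, 0, 0], [0, 0, 0]]}}

```text
clock: 33.27
eef_pos: [517.9, -401.8, 40.8]
tcp_rot: [-3.141, -0.001, 1.577]
contact_force: [0.1, -0.4, -1.2]
opening: 0.402
grasp_force: 30.1
```

>>> {"op": "play_rows", "data": {"dp": [[0, 0, 0.2], [0, 0, 0.4], [0, 0, 0.6], [0, 0, 0.75], [0, 0, 0.75]], "rot": [[0, 0, 0], [0, 0, 0], [0, 0, 0], [0, 0, 0], [0, 0, 0]]}}

```text
clock: 33.68
eef_pos: [518.5, -403.3, 12.5]
tcp_rot: [3.141, 0.0, 1.576]
contact_force: [-0.3, -0.4, -0.5]
opening: 0.4
grasp_force: 30.1
```

>>> {"op": "play_rows", "data": {"dp": [[0, 0, 0], [0, 0, 0]], "rot": [[0, 0, 0], [0, 0, 0]]}}

```text
clock: 33.85
eef_pos: [518.8, -403.7, 13.4]
tcp_rot: [3.14, 0.001, 1.576]
contact_force: [-0.2, 0.2, -0.4]
opening: 0.402
grasp_force: 30.1
```

Down about 7 mm to the floor.

>>> {"op": "play_rows", "data": {"dp": [[0, 0, 0.06], [0, 0, 0.12], [0, 0, 0.17], [0, 0, 0.17], [0, 0, 0.17]], "rot": [[0, 0, 0], [0, 0, 0], [0, 0, 0], [0, 0, 0], [0, 0, 0]]}}

```text
clock: 34.27
eef_pos: [518.4, -403.5, 6.2]
tcp_rot: [3.141, 0.0, 1.576]
contact_force: [-0.9, 0.8, 6.4]
opening: 0.403
grasp_force: 31.0
```

>>> {"op": "play_rows", "data": {"dp": [[0, 0, 0], [0, 0, 0]], "rot": [[0, 0, 0], [0, 0, 0]]}}

```text
clock: 34.43
eef_pos: [518.4, -403.5, 6.2]
tcp_rot: [3.141, 0.0, 1.576]
contact_force: [-2.2, 1.8, 7.2]
opening: 0.404
grasp_force: 31.0
```

Floor contact as expected. Release and rise.

>>> {"op": "play_rows", "data": {"dp": [[0, 0, 0], [0, 0, 0], [0, 0, 0], [0, 0, 0], [0, 0, 0]], "rot": [[0, 0, 0], [0, 0, 0], [0, 0, 0], [0, 0, 0], [0, 0, 0]], "fingers": 0.6}}

```text
clock: 34.85
eef_pos: [518.1, -403.2, 5.3]
tcp_rot: [-3.141, -0.0, 1.576]
contact_force: [0.2, -0.2, 0.4]
opening: 0.6
grasp_force: 0.0
```

>>> {"op": "play_rows", "data": {"dp": [[0, 0, -0.4], [0, 0, -1.2], [0, 0, -2.2], [0, 0, -3.2], [0, 0, -4.2]], "rot": [[0, 0, 0], [0, 0, 0], [0, 0, 0], [0, 0, 0], [0, 0, 0]]}}

```text
clock: 35.27
eef_pos: [517.8, -403.0, 175.0]
tcp_rot: [-3.141, -0.0, 1.576]
contact_force: [0.4, -1.4, -0.2]
opening: 0.599
grasp_force: 0.0
```

>>> {"op": "play_rows", "data": {"dp": [[-0.8, 0, 0], [-0.8, 0, 0], [-0.8, 0, 0], [-0.8, 0, 0], [-0.8, 0, 0]], "rot": [[0, 0, 0], [0, 0, 0], [0, 0, 0], [0, 0, 0], [0, 0, 0]]}}

```text
clock: 35.68
eef_pos: [517.8, -434.3, 172.4]
tcp_rot: [-3.14, -0.002, 1.576]
contact_force: [1.5, -0.2, -1.0]
opening: 0.6
grasp_force: 0.0
```

```bash
python3 - <<'E'
from h import *; from rig import optics
s,f=look("w24"); im=f["color"]
p=proj(f,(518,-402,38)); c=blobs(im,p,34,75); print(p,cv2.boundingRect(c),ray(f,cv2.fitEllipse(cv2.convexHull(c))[0],22).round(1))
a=np.array([proj(f,(517.5+r*np.cos(t),-403+r*np.sin(t),z)) for z,r in ((2,19),(38,17)) for t in np.linspace(0,6.28,60)]); print(a.min(0),a.max(0))
t=optics.grab_frame("top"); sc=optics.grab_frame("scene")
for n,X in dict(stack=(513.5,384.9,59),va=(659.5,10.5,61),vb=(659.5,-28.7,61),vx=(659.5,-67,61),l=(518,-403,38)).items():
  for q,fr in (("top",t),("scene",sc)):
    p=proj(fr,X); c=blobs(fr["color"],p,9,90); print(n,q,p.round(1),cv2.boundingRect(c),cv2.contourArea(c))
for n,(y) in dict(va=10.5,vb=-28.7,vx=-67).items():
    u,v=proj(sc,(659.5,y,35)).astype(int); print(n,[sc["color"][v+k,u].tolist() for k in range(-12,14,3)])
E
```

```text
35.6833 [ 517.8 -434.3  172.4] [-3.140e+00 -2.000e-03  1.576e+00] 0.599660610521159
[258.03464737 143.41697898] (238, 120, 40, 45) [ 517.3 -403.1   22. ]
[236.84731271 117.75516962] [278.01102504 164.81857058]
stack top [152.9 181.9] (145, 175, 16, 15) 187.0
stack scene [198.1 139.2] (191, 136, 16, 12) 145.5
va top [264.5 141.3] (262, 140, 7, 9) 34.0
va scene [290.  169.3] (280, 169, 14, 9) 59.0
vb top [276.  141.4] (274, 140, 6, 9) 33.5
vb scene [297.3 174.3] (288, 169, 13, 14) 63.5
vx top [287.2 141.6] (284, 140, 8, 8) 32.0
vx scene [304.8 179.4] (295, 179, 14, 9) 47.5
l top [384.6 185. ] (377, 181, 16, 12) 103.5
l scene [345.  258.6] (338, 255, 15, 12) 125.0
va [[174, 173, 166], [180, 176, 170], [58, 57, 54], [14, 10, 22], [97, 90, 83], [76, 67, 57], [65, 57, 50], [87, 89, 90], [89, 89, 86]]
vb [[179, 175, 169], [181, 179, 173], [75, 75, 70], [23, 24, 26], [94, 95, 93], [95, 66, 58], [72, 56, 53], [77, 78, 81], [58, 59, 57]]
vx [[178, 176, 169], [174, 171, 166], [63, 60, 59], [2, 9, 12], [93, 91, 88], [94, 72, 56], [71, 54, 44], [137, 138, 139], [57, 59, 57]]
```

```bash
python3 -c "
from rig import r; print(r.sign_off())"
```

```text
the job is handed in; nothing more can be done
None
```

The job is handed in at about 36 s: the two loose covers are nested in the wash-tray cover, a vial stands in each middle rack bay, and the loupe stands on the tool-tray floor. The final camera checks agree, but I have no verdict back. While I was nesting the first cover, the wrist force reached about 57 N (limit 120 N), probably because the fingertips caught the lower cover's rim. I don't know whether that counts toward the 40 N limit, and I didn't press the stack down afterwards.

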